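Half-light check of a photo sensor

TASK

Set up the light sensor on the test jig for its half-light reading. Take the sensor module from the tray, set it down (do not drop it) flat and fully home in the jig's rectangular pocket with its lens looking at the lamp house, and let go of it; then slide the lamp's sprung shutter by its upright grip to half of its travel, the grip in line with the long middle mark, and finish while still holding it steady there with the fingers, since the spring shuts it if let go. Leave the other things on the bench where they are.

Things in the scene. Friction and masses are not known exactly. Their poses are not given: they have to be found in the camera images.
- fixture: Test jig, fixed on the bench (left or right side): base plate 195 x 180 x 8 mm (x, y, z), pocket block on its +x half (x 5 to 85, y -50 to 50, z 8 to 18 mm), grey-green lamp house on its -x half (x -90 to -36, y -80 to 80, z 8 to 62 mm). Origin on the bench near the plate's centre, z up. Black lines on the house's top at y = -33 (short, shut), -3 (long, half), 27 mm (short, open).
- pocket (a point): Centre of the floor of the jig's rectangular pocket, 8 mm above the bench, axes as the jig's. The pocket is 47 mm along x, 67 mm along y, 10 mm deep, open above, rims chamfered 3 mm, 1.5 mm wider all round than the module's foot. The lamp house's face, with its lit window (behind the shutter when shut), is 81 mm away towards -x.
- module_center (a point): Centre of the loose sensor module (0.1 to 0.21 kg), 19 mm above its underside, z up. Aluminium foot 44 x 64 x 12 mm (x, y, z), black housing 24 x 34 x 26 mm centred on it. A brass lens barrel, 16 mm across, juts 10 mm from the housing's -x face: seated, the module's -x points to the jig's -x. Grip the housing from above by its y faces (34 mm). Starts upright on the tray's floor.
- module_lens (a point): Front of the module's lens barrel, 22 mm from the module's centre along its -x, 25 mm above its underside.
- tray: Shallow grey plastic tray 150 x 230 x 12 mm (x, y, z), fixed to the bench; origin on the bench under its centre; floor 4 mm thick. It holds the module at one end (along y) and a spare ring at the other.
- shutter_grip (a point): Centre of the shutter's upright black grip over the lamp house's front edge: 24 x 12 x 40 mm (jig's x, y, z), axes as the jig's, centre 86 mm and top 106 mm above the bench, underside 4 mm above the house's top. At x = -40 mm in the jig's frame, y = -33 mm when shut. It carries a thin steel plate before the window. Take it from above by its y faces (12 mm), or push it.
- shutter (a joint): Shutter travel in m, along the jig's +y: 0 shut, 0.03 half, 0.06 fully open. A spring closes it: 3 N at 0, rising by 200 N/m to 9 N at half and 15 N fully open, with 0.3 N of friction; it starts shut.
- ring: Bystander: aluminium ring lying in the tray at the end away from the module, 44 mm outside diameter, 10 mm high; origin at the centre of its underside.
- mug: Bystander: white mug, 76 mm wide, 90 mm high, beyond the work; origin at the centre of its underside.
- meter: Bystander: dark hand meter lying flat, 75 x 140 x 43 mm, beyond the work; origin at the centre of its underside.
- screwdriver: Bystander: screwdriver with a wooden handle lying on the bench at the left end; origin on its underside.
Things that resemble listed ones, but are neither listed nor needed, are in the scene too. Several things look just like the part that bears module_center: the one meant starts farthest from the robot's base.

How it is judged:
On the way, in this order (a step that is already met when the one before it is completed fails the run):
1. the module sits flat and home in the pocket, lens to the lamp house, released, the shutter still shut (x of module_center in the frame of pocket between -0.004 and 0.004 m and y of module_center in the frame of pocket between -0.004 and 0.004 m and z of module_center in the frame of pocket between 0.016 and 0.0215 m and angle between module_center's own z axis and vertical below 0.05 rad and angle between the x axis of module_center and the x axis of fixture, either way round below 0.09 rad and x of module_lens in the frame of pocket below -0.015 m and contact force between the fingers and module below 0.2 N and value of joint shutter below 0.01 m), for 0.2 s.
2. the shutter is held by the fingers at half travel (value of joint shutter between 0.025 and 0.035 m and velocity of joint shutter between -0.01 and 0.01 m/s and contact force between the fingers and shutter above 3 N), for 0.3 s.
At the end, for the whole second after the job is handed in: The module sits in the pocket (within 4 mm, foot on the floor to about 3 mm, tilt under 0.05 rad, square to 0.09 rad, lens towards the lamp house), untouched by the fingers, and the fingers hold the shutter still at 25 to 35 mm of its 60 mm travel, bearing on it with over 3 N (all of step 2 and x of module_center in the frame of pocket between -0.004 and 0.004 m and y of module_center in the frame of pocket between -0.004 and 0.004 m and z of module_center in the frame of pocket between 0.016 and 0.0215 m and angle between module_center's own z axis and vertical below 0.05 rad and angle between the x axis of module_center and the x axis of fixture, either way round below 0.09 rad and x of module_lens in the frame of pocket below -0.015 m and contact force between the fingers and module below 0.2 N); the arm keeps its last pose, push and grip.
It fails at once if a bystander is moved by more than 30 mm (distance of any of ring, mug, meter, screwdriver from where it was at the start of the episode above 0.03 m).
It fails at once if the module is dropped (falls faster than 0.6 m/s out of the fingers) (linear speed of module above 0.6 m/s and contact force between the fingers and module below 0.05 N).
It also fails if it takes over 50 s, if anything falls off the work surface, if the arm or the gripper's body presses on something with over 40 N, if the wrist force passes 120 N, or if a joint passes its speed limit or range.

ROBOT

A 6-joint arm with a two-finger parallel gripper is mounted at the origin on the work surface. World frame = base frame: x ahead of the robot, y to its left, z up, the work surface at z = 0. Lengths are in m, angles in rad, forces in N, time in s.
With the tool pointing down it reaches from about 0.25 to 0.725 m from the base axis. Payload 4 kg.
Tool frame: the origin (TCP) lies on the centre line of the jaws, within the pads' length; the fingertips stand 11 mm ahead of it and the grasp point (between the pads) lies 8 mm behind it; z points along the fingers, x is the direction in which the jaws open and shut, and the axes are right-handed (so a half turn about z gives the same grasp; the last joint's range is limited). The gripper opens to 85 mm and grips with 20 to 120 N. Pads are 22 mm wide; open, the fingers measure 114 mm over their backs; the gripper's body (76 mm by 85 mm) begins 54 mm behind the grasp point. The pads swing forward as they close: fully open they stand 13 mm farther back than shut.
Start: joints at [1.111, 0.241, 0.005, 1.335, 0, 1.571], TCP at [0.222, 0.448, 0.21] pointing down, gripper open.
Joint ranges: [-2.72, 2.72], [-1.05, 1.87], [-1.09, 1.28], [-1.99, 2.15], [-1.42, 1.44], [-3.14, 3.14]. Speed limits (rad/s): [2.79, 2.79, 3.14, 3.14, 3.14, 3.14].

INTERFACE

Orientations are given as a unit quaternion [x, y, z, w].
In Python, from workcell import bot, viewer, order gives the robot as it stands. The module is installed in compiled form; this text tells all that it offers.
- The arm moves only by the tool send_rows, never from a script. Its argument "increments" is a list that holds one entry, the list of rows, each a list of 4 numbers: the shift along the tool's x, y, z in m, then the turn about the tool's z in degrees. A call has exactly 8 rows; each row shifts and turns the pose as measured when the row begins, along the tool's axes as they then stand; what a row does not reach is not made up. A row lasts 1/10 s, in which the tool goes at most 50 mm and 8.59 degrees, less where a joint would pass 70% of its speed; a pose out of reach is approached as far as the arm can. A call is refused whole if a number of a shift passes 0.05 or a number of a turn 8.59, either way. A call with a gripper value outside its range is refused whole. "hand" is the closure, from -1 (fully open) to 1 (shut), so that 0 is half open, set as the call begins (left out, the last holds). The fingers move at their own pace and stop on an object; the grip force is fixed at half the most. Time passes only in rows, so rows that do not move let the fingers close, or fill a call up. It gives the time, the measured TCP pose, the force and the opening at its end, in the units of the state.
- bot.get_obs(): the state, without advancing time (a new reading comes with each control period).
- viewer.camera(name): name is "scene" or "top" or "wrist"; returns a dict with "image" (400x640x3 uint8, red, green, blue), "range_z" (400x640 float32, m along the optical axis (not along the pixel's ray), 0 where there is no reading), "camera_matrix" (3x3 intrinsics, pixels), "eye" and "rotation" of the camera in the world. Camera axes: x right, y down, z forward; pixel columns grow to the right and rows downward; lengths in m; the calibration is good to about 2 mm. The wrist camera is an equidistant fisheye: a pixel r from the principal point sees the ray r / f radians off the axis. A picture is of the moment at which its call begins.
- order.job_done(): hands the job in, once; it reports no verdict.
The state is a dict: "clock": time; "joint_pos": joint angles; "joint_vel": joint speeds; "tau": joint torques, N m; "eef_pos": TCP position; "tool_rot": TCP orientation; "ft_force": force on the tool from outside, world axes, zero at the start; "ft_torque": the same for the moment, N m; "grip_width": finger opening in m.
Only numpy, scipy, OpenCV 4.12 (cv2) and the standard library are available. Lean on these libraries where they do the work, as an engineer would, in place of code of your own. Each camera call takes 0.05 s, during which the arm holds its last target.

## Working session

There is one attempt and no reset: what is moved stays moved. The work goes in short steps, Python scripts to look and compute and a tool call to move; the robot and the scene stay as the last step left them, time stands still between calls to the robot, and variables do not carry over. Pictures are saved under pics/ and viewed, and the job is handed in when it is done.

Besides the shell and the picture viewer there is one more tool, called after "Emit:" as name([rows], argument=value, ...), one row to a line, values as JSON. send_rows: Moves the arm, as the interface text tells. Its arguments: {"type":"object","properties":{"increments":{"type":"array","items":{"type":"array","items":{"type":"array","items":{"type":"number"}}}},"hand":{"type":"number"}},"required":["increments"]}

```bash
mkdir -p pics
cat > h.py <<'E'
import numpy as np, cv2
from workcell import bot, viewer, order
def cam(n):
    c=viewer.camera(n); return c
def save(im,f): cv2.imwrite('pics/'+f,cv2.cvtColor(np.ascontiguousarray(im),cv2.COLOR_RGB2BGR))
def onplane(c,u,v,z):
    K=c['camera_matrix'];R=np.array(c['rotation']);e=np.array(c['eye'])
    d=R@np.array([(u-K[0,2])/K[0,0],(v-K[1,2])/K[1,1],1.]);t=(z-e[2])/d[2];return e+t*d
def depthpt(c,u,v):
    K=c['camera_matrix'];R=np.array(c['rotation']);e=np.array(c['eye']);z=float(c['range_z'][int(v),int(u)])
    return e+R@np.array([(u-K[0,2])/K[0,0]*z,(v-K[1,2])/K[1,1]*z,z])
def cloud(c):
    K=c['camera_matrix'];R=np.array(c['rotation']);e=np.array(c['eye']);z=c['range_z']
    v,u=np.mgrid[:z.shape[0],:z.shape[1]]
    P=np.stack([(u-K[0,2])/K[0,0]*z,(v-K[1,2])/K[1,1]*z,z],-1)
    return P@R.T+e
E
python3 - <<'E'
from h import *
o=bot.get_obs();print({k:np.round(v,3) for k,v in o.items()})
for n in('scene','top','wrist'):
    c=cam(n);save(c['image'],n+'0.png');print(n,np.round(c['eye'],3),np.round(c['rotation'],3).tolist(),c['camera_matrix'].tolist())
E
```

```text
{'clock': np.float64(0.0), 'joint_pos': array([1.111, 0.241, 0.004, 1.335, 0.   , 1.571]), 'joint_vel': array([-0.001,  0.   ,  0.002,  0.001,  0.002,  0.   ]), 'tau': array([-1.0000e-03, -3.7232e+01,  2.5241e+01,  1.7000e-02, -0.0000e+00,
       -0.0000e+00]), 'eef_pos': array([0.222, 0.447, 0.209]), 'tool_rot': array([ 0.85 ,  0.527, -0.001,  0.001]), 'ft_force': array([-0.152,  0.913,  0.358]), 'ft_torque': array([ 0.018, -0.009,  0.003]), 'grip_width': np.float64(0.085)}
scene [ 1.025 -0.26   0.612] [0.823, 0.419, -0.166, -0.346] [[376.1659620411491, 0.0, 322.5042673536519], [0.0, 376.1659620411491, 197.89104647172294], [0.0, 0.0, 1.0]]
top [0.458 0.068 0.916] [0.715, -0.696, 0.037, -0.062] [[371.5575898346355, 0.0, 322.5605015953189], [0.0, 371.5575898346355, 199.61505094950212], [0.0, 0.0, 1.0]]
wrist [0.154 0.482 0.372] [0.84, 0.522, 0.078, 0.127] [[309.70691628693146, 0.0, 323.05922889171455], [0.0, 309.70691628693146, 200.16089379322727], [0.0, 0.0, 1.0]]
```

```bash
sed -i "s/R=np.array(c\['rotation'\])/R=Rot.from_quat(c['rotation']).as_matrix()/; s/^from workcell/from scipy.spatial.transform import Rotation as Rot\nfrom workcell/" h.py; python3 -c "
from h import *
c=cam('top');print(onplane(c,322,200,0),depthpt(c,322,200))"
```

```text
[0.58660997 0.10368112 0.        ] [0.58611336 0.10354455 0.00354812]
```

View pics/top0.png

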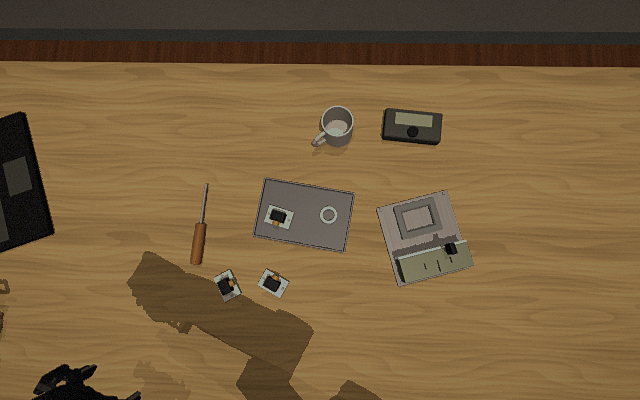

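View pics/scene0.png

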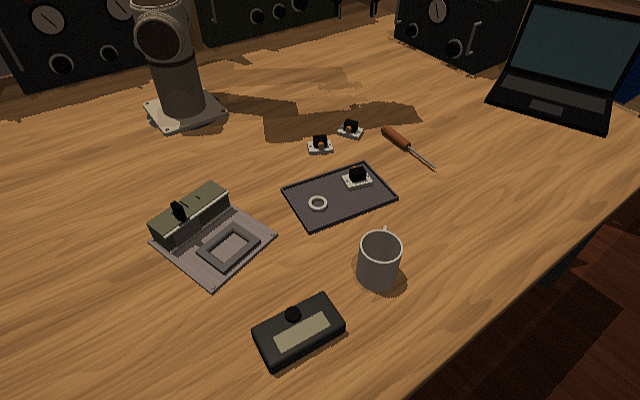

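View pics/wrist0.png

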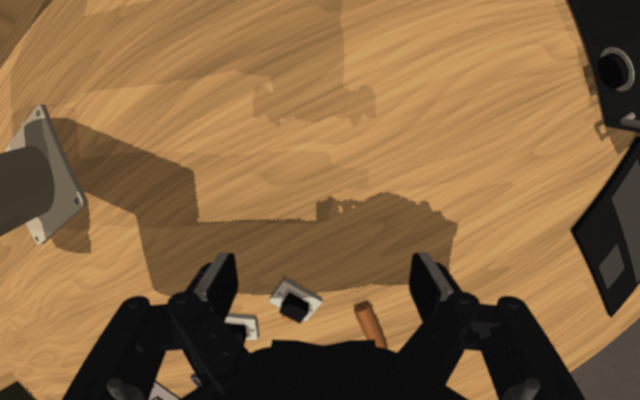

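The top view shows three look-alike modules, at px (227,286), (272,283) and (279,216). The base lies below the bottom edge, so (279,216), the one in the tray, is the farthest. The jig is at right, around (425,240). I'll confirm with enlarged crops.

Run:
```python
from h import *
c=cam('top');im=c['image']
for u,v in((227,286),(272,283),(279,216)):
    p=onplane(c,u,v,.03);print(p,np.hypot(p[0],p[1]))
a=cv2.resize(im[170:260,240:370],None,fx=6,fy=6,interpolation=cv2.INTER_CUBIC);save(a,'tray.png')
a=cv2.resize(im[180:295,370:480],None,fx=5,fy=5,interpolation=cv2.INTER_CUBIC);save(a,'jig.png')
P=cloud(c)
np.save('P.npy',P);np.save('im.npy',im)
for n,(u0,u1,v0,v1) in dict(mod=(262,296,202,230),grip=(438,462,235,262)).items():
    z=P[v0:v1,u0:u1,2];print(n);print(np.round(z*1000).astype(int)[::2,::1])
```

```text
[0.37272537 0.31997776 0.03      ] 0.49123311528373764
[0.38302205 0.21401445 0.03      ] 0.43875742175657717
[0.54103461 0.20476679 0.03      ] 0.5784875905868975
mod
[[  3   6   0   2   1   4   4   2   2   4   3   0   2   1   1   1   4   3
    4   3   4   2  -1   5   4   0   2   1   2   2   6   2   3   3]
 [  1   1   4   4   5   1   0   2   5   1   4   2   4   3   7   1   3   0
    3  -2   2   3   4   4   5   1  -1   2   5   2   3   3   3   5]
 [  4   5   4   3   1   6   2  12  16  13  12  12  11  12   2   2   4   2
    3   2   4   0   1   2   5   2   4   5   4   2   2   5   3   5]
 [  2   5   4   2   2   1  16  15  15  12  14  12  15  17  16  14  13  10
   14  13   2   1   0   4   3   5   4   4  -2   3   3   0   4   4]
 [  2   2   2   5   3   0  13  15  16  11  38  40  43  39  40  16  16  15
   15  14  12  12  17  11  15  16   7   2   4   2   1   2   0   5]
 [  6   2   1   3   1  15  16  14  13  39  38  39  41  41  41  39  38  41
   42  39  39  15  13  17  12  15  13  17  14  15  15  16   2   5]
 [  0   2   3   3  15  13  14  13  43  41  41  41  38  39  42  40  40  41
   41  39  4
[... 1762 characters left out ...]
59  62  62  61  62  61  59  73  81  86  94 101 102 103 106 105 105
  103  61  59  62  60  61]
 [ 62  60  64  60  60  63  62  62  68  75  82  92  98 103 105 103 105 107
  107  63  64  60  62  60]
 [ 59  58  61  60  60  59  63  60  57  70  78  86  90  99 105 104 106 105
  106  63  60  58  63  60]
 [ 59  62  65  60  61  62  62  60  60  62  61  62  61  61  61  61  62  59
   63  59  62  59  58  60]
 [ 61  62  62  60  61  60  62  61  63  59  59  60  59  61  63  62  60  61
   61  61  58  62  60  62]
 [ 63  64  65  64  62  62  59  61  62  61  62  65  65  63  60  62  60  63
   61  60  63  58  61  60]
 [ 62  59  59  62  59  60  61  60  57  63  61  59  59  60  62  58  60  62
   63  61  61  62  61  61]]
```

View pics/tray.png

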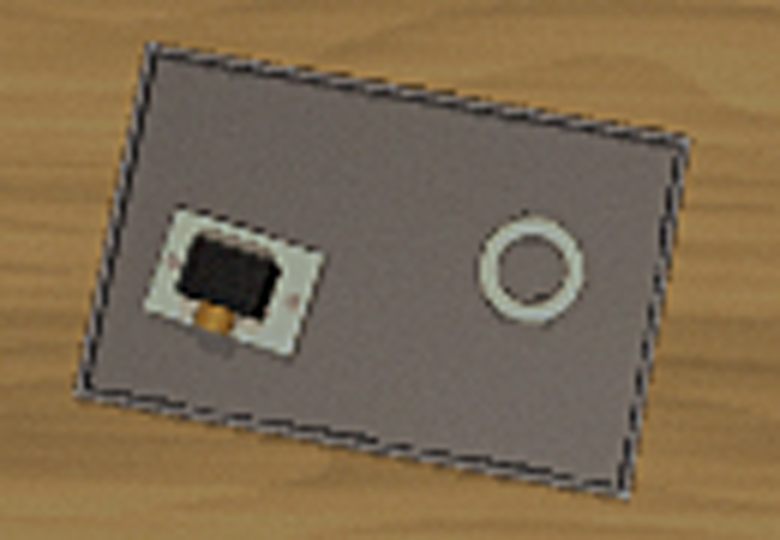

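View pics/jig.png

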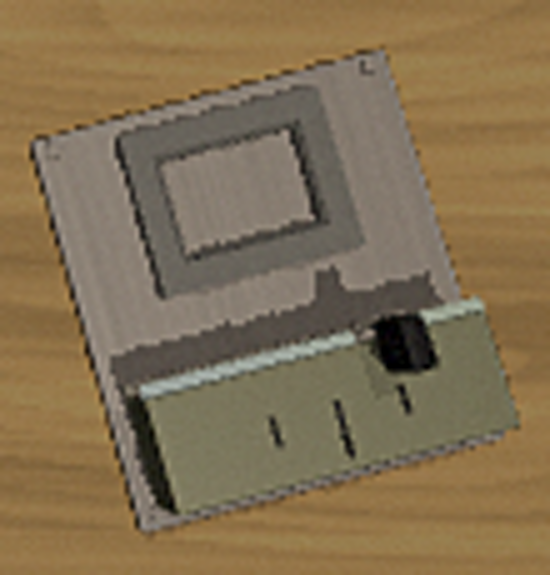

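Crops confirm the picks. The tray module is a white foot with a black housing and its brass lens at px (276,223) pointing down, towards world -x. The jig has its pocket at about (417,217), the house at (435,260), and the grip at the right (shut) end near the short line. Now to measure.

Run:
```python
from h import *
c=cam('top');im=c['image'];hsv=cv2.cvtColor(im,cv2.COLOR_RGB2HSV)
print('block',im[205,400],im[232,410],'plate',im[225,390],im[215,417],'white',im[222,285],'house',im[265,430],'tray',im[230,320],'ring',im[207,326])
def rect(mask,z,box,name,large=True):
    m=np.zeros(mask.shape,np.uint8);u0,v0,u1,v1=box;m[v0:v1,u0:u1]=mask[v0:v1,u0:u1]
    cs,_=cv2.findContours(m,cv2.RETR_EXTERNAL,cv2.CHAIN_APPROX_NONE)
    k=max(cs,key=cv2.contourArea)
    W=np.array([onplane(c,p[0][0],p[0][1],z)[:2] for p in k],np.float32)
    (cx,cy),(w,h),a=cv2.minAreaRect(W)
    print(name,cv2.contourArea(k),'c',round(cx,4),round(cy,4),'size',round(w,4),round(h,4),'ang',round(a,2)); return k
P=cloud(c)
i=im.astype(int)
white=((i.min(2)>150))
vis=im.copy()
k1=rect((white)|((P[:,:,2]>.010)&(P[:,:,2]<.1)),.016,(258,198,300,235),'foot+all')
k2=rect((P[:,:,2]>.036)&(P[:,:,2]<.1),.042,(258,198,300,235),'housing top')
k3=rect((P[:,:,2]>.013)&(P[:,:,2]<.03),.018,(385,190,450,242),'block')
k4=rect((P[:,:,2]>.050)&(P[:,:,2]<.2),.062,(380,230,480,292),'house')
k5=rect((P[:,:,2]>.098)&(P[:,:,2]<.2),.106,(430,230,470,275),'grip')
# pocket interior
cv2.drawContours(vis,[k1,k2,k3,k4,k5],-1,(255,0,0),1)
save(cv2.resize(vis[170:300,240:480],None,fx=3.3,fy=3.3,interpolation=cv2.INTER_NEAREST),'vis.png')
```

```text
block [93 86 77] [109 104  96] plate [136 123 113] [134 124 111] white [161 170 155] house [121 117  90] tray [110 102  96] ring [157 165 149]
foot+all 429.0 c 0.5412 0.2081 size 0.0641 0.0432 ang 73.3
housing top 122.0 c 0.5396 0.2082 size 0.0339 0.0262 ang 73.13
block 1324.0 c 0.547 -0.1282 size 0.0798 0.101 ang 16.46
house 1861.5 c 0.447 -0.1567 size 0.0611 0.161 ang 16.33
grip 53.5 c 0.4748 -0.1827 size 0.0236 0.0129 ang 17.46
```

View pics/vis.png

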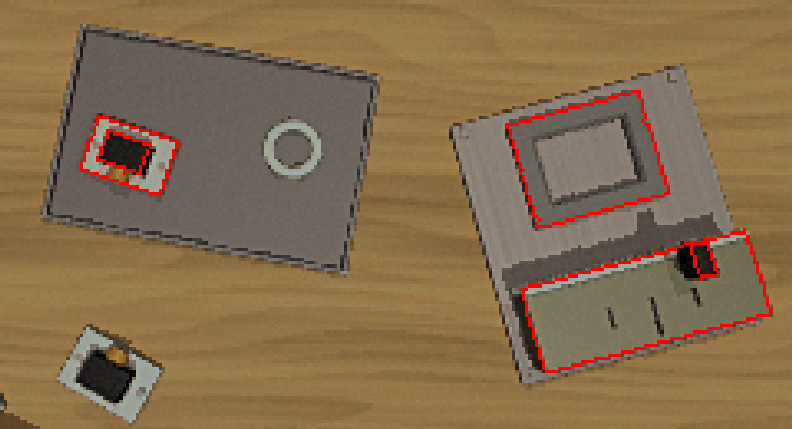

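```bash
cat >> h.py <<'E'
def yawof(o): 
    x=Rot.from_quat(o['tool_rot']).as_matrix()[:,0]; return np.degrees(np.arctan2(x[1],x[0]))
def plan(tx,ty,tz,yaw,n):
    o=bot.get_obs();R=Rot.from_quat(o['tool_rot']).as_matrix();p=np.array(o['eef_pos'])
    d=np.array([tx,ty,tz])-p;dy=(yaw-yawof(o)+180)%360-180
    print('t',o['clock'],'pos',np.round(p,4),'yaw',round(yawof(o),2),'tilt',np.round(R[:,2],3),'q1,q6',np.round(o['joint_pos'][[0,5]],3),'f',np.round(o['ft_force'],1),'w',round(float(o['grip_width']),4))
    print('total tool shift',np.round(R.T@d,4),'tool turn',round(-dy,2))
    for k in range(n):
        Rk=R@Rot.from_euler('z',-dy*k/n,degrees=True).as_matrix()
        print(np.round(Rk.T@d/n,4).tolist(),round(-dy/n,2))
E
python3 -c "
from h import *
plan(.5405,.208,.16,73.3,12)"
```

```text
t 0.3 pos [0.2218 0.4479 0.2099] yaw 63.66 tilt [-0.    -0.001 -1.   ] q1,q6 [1.111 1.571] f [ 0.9 -0.  -0. ] w 0.085
total tool shift [-0.0735  0.3921  0.05  ] tool turn -9.64
[-0.0061, 0.0327, 0.0042] -0.8
[-0.0066, 0.0326, 0.0042] -0.8
[-0.007, 0.0325, 0.0042] -0.8
[-0.0075, 0.0324, 0.0042] -0.8
[-0.0079, 0.0323, 0.0042] -0.8
[-0.0084, 0.0322, 0.0042] -0.8
[-0.0089, 0.032, 0.0042] -0.8
[-0.0093, 0.0319, 0.0042] -0.8
[-0.0097, 0.0318, 0.0042] -0.8
[-0.0102, 0.0316, 0.0042] -0.8
[-0.0106, 0.0315, 0.0042] -0.8
[-0.0111, 0.0313, 0.0042] -0.8
```

Emit:
send_rows([
  [[-0.006,0.033,0.004,-1.2],[-0.007,0.033,0.004,-1.2],[-0.008,0.033,0.004,-1.2],[-0.008,0.033,0.004,-1.2],[-0.009,0.033,0.004,-1.2],[-0.01,0.033,0.004,-1.2],[-0.01,0.033,0.004,-1.2],[-0.01,0.033,0.004,-1.2]],
], hand=-0.3)

```text
clock: 1.1
eef_pos: [0.4465, 0.2847, 0.1769]
tool_rot: [0.797, 0.604, 0.001, -0.001]
ft_force: [0.6, 0.3, -0.1]
grip_width: 0.0555
```

```bash
python3 -c "
from h import *
plan(.5405,.208,.12,73.3,6)"
```

```text
t 1.1 pos [0.4465 0.2847 0.1769] yaw 74.27 tilt [-0.     0.002 -1.   ] q1,q6 [0.567 0.841] f [ 0.6  0.3 -0.1] w 0.0555
total tool shift [-0.0485  0.1114  0.0567] tool turn 0.97
[-0.0081, 0.0186, 0.0094] 0.16
[-0.008, 0.0186, 0.0094] 0.16
[-0.008, 0.0186, 0.0094] 0.16
[-0.0079, 0.0186, 0.0094] 0.16
[-0.0079, 0.0186, 0.0094] 0.16
[-0.0078, 0.0187, 0.0094] 0.16
```

Emit:
send_rows([
  [[-0.008,0.019,0.01,0.2],[-0.008,0.019,0.01,0.2],[-0.008,0.019,0.01,0.2],[-0.008,0.019,0.01,0.2],[-0.008,0.019,0.01,0.1],[-0.008,0.018,0.008,0.1],[0,0,0,0],[0,0,0,0]],
])

```text
clock: 1.9
eef_pos: [0.5485, 0.1996, 0.1145]
tool_rot: [0.805, 0.593, 0.0, -0.001]
ft_force: [-0.0, -0.9, 0.6]
grip_width: 0.0551
```

```bash
python3 -c "
from h import *
plan(.5405,.208,.06,73.3,3)
c=cam('wrist');save(c['image'],'w1.png')
c=cam('top');save(cv2.resize(c['image'][150:300,200:380],None,fx=4,fy=4),'t1.png')"
```

```text
t 1.9 pos [0.5485 0.1996 0.1145] yaw 72.79 tilt [-0.001  0.002 -1.   ] q1,q6 [0.348 0.648] f [-0.  -0.9  0.6] w 0.0551
total tool shift [ 0.0055 -0.01    0.0545] tool turn -0.51
[0.0018, -0.0033, 0.0182] -0.17
[0.0019, -0.0033, 0.0182] -0.17
[0.0019, -0.0033, 0.0182] -0.17
```

View pics/w1.png

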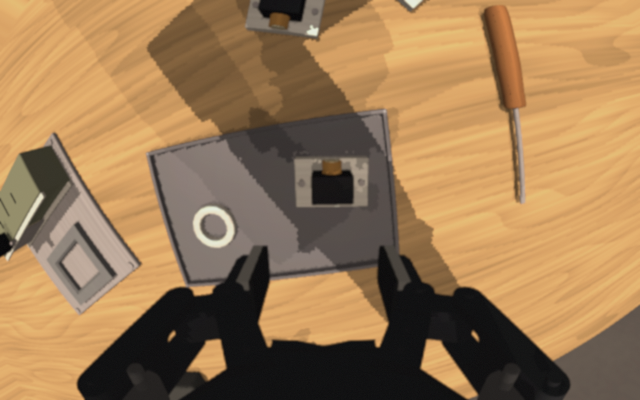

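The wrist view shows the module square to the jaws at px (331,185), between the fingers, with a small offset that agrees with the computed shift. Descending in stages.

Emit:
send_rows([
  [[0.002,-0.004,0.015,-0.3],[0.002,-0.003,0.015,-0.2],[0.002,-0.003,0.015,0],[0,0,0.01,0],[0,0,0,0],[0,0,0,0],[0,0,0,0],[0,0,0,0]],
])

```text
clock: 2.8
eef_pos: [0.5406, 0.2146, 0.0644]
tool_rot: [0.8, 0.6, 0.005, 0.0]
ft_force: [-0.6, 0.6, -0.0]
grip_width: 0.0557
```

```bash
python3 -c "
from h import *
plan(.5405,.208,.029,73.3,3)
c=cam('wrist');save(c['image'],'w2.png')"
```

```text
t 2.8 pos [0.5406 0.2146 0.0644] yaw 73.78 tilt [ 0.008  0.006 -1.   ] q1,q6 [0.376 0.659] f [-0.6  0.6 -0. ] w 0.0557
total tool shift [-0.0066  0.0015  0.0354] tool turn 0.48
[-0.0022, 0.0005, 0.0118] 0.16
[-0.0022, 0.0005, 0.0118] 0.16
[-0.0022, 0.0005, 0.0118] 0.16
```

View pics/w2.png

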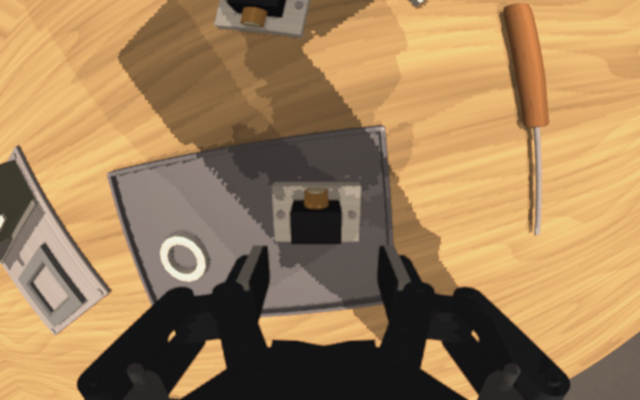

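Emit:
send_rows([
  [[-0.004,0.001,0.005,0.3],[-0.003,0.001,0.01,0],[0,0,0.005,0],[0,0,0,0],[0,0,0,0],[0,0,0,0],[0,0,0,0],[0,0,0,0]],
])

```text
clock: 3.65
eef_pos: [0.5414, 0.2062, 0.043]
tool_rot: [0.802, 0.597, 0.005, 0.0]
ft_force: [-0.8, 0.6, -0.2]
grip_width: 0.0554
```

```bash
python3 -c "
from h import *
plan(.5405,.208,.029,73.3,3)"
```

```text
t 3.65 pos [0.5414 0.2062 0.043 ] yaw 73.38 tilt [ 0.009  0.006 -1.   ] q1,q6 [0.362 0.652] f [-0.8  0.6 -0.2] w 0.0554
total tool shift [ 0.0013 -0.0014  0.014 ] tool turn 0.08
[0.0004, -0.0005, 0.0047] 0.03
[0.0004, -0.0005, 0.0047] 0.03
[0.0004, -0.0005, 0.0047] 0.03
```

Emit:
send_rows([
  [[0.001,-0.001,0.005,0],[0,0,0.005,0],[0,0,0.003,0],[0,0,0,0],[0,0,0,0],[0,0,0,0],[0,0,0,0],[0,0,0,0]],
])

```text
clock: 4.45
eef_pos: [0.5409, 0.208, 0.0291]
tool_rot: [0.802, 0.598, 0.006, 0.0]
ft_force: [1.0, -0.1, -0.3]
grip_width: 0.0555
```

```bash
python3 -c "
from h import *
plan(.5405,.208,.029,73.3,1)
c=cam('wrist');save(c['image'],'w3.png')"
```

```text
t 4.45 pos [0.5409 0.208  0.0291] yaw 73.4 tilt [ 0.009  0.007 -1.   ] q1,q6 [0.365 0.655] f [ 1.  -0.1 -0.3] w 0.0555
total tool shift [-0.0001 -0.0004  0.0001] tool turn 0.1
[-0.0001, -0.0004, 0.0001] 0.1
```

View pics/w3.png

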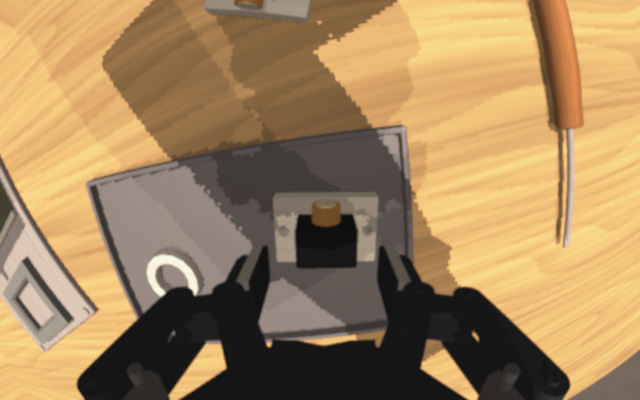

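The housing at px (327,240) sits between the pads and is centred. Closing.

Emit:
send_rows([
  [[0,0,0,0],[0,0,0,0],[0,0,0,0],[0,0,0,0],[0,0,0,0],[0,0,0,0],[0,0,0,0],[0,0,0,0]],
], hand=1)

```text
clock: 5.3
eef_pos: [0.5412, 0.208, 0.0294]
tool_rot: [0.802, 0.598, 0.006, 0.0]
ft_force: [0.8, 0.0, -0.4]
grip_width: 0.0003
```

Emit:
send_rows([
  [[0,0,-0.005,0],[0,0,-0.01,0],[0,0,-0.01,0],[0,0,-0.01,0],[0,0,-0.005,0],[0,0,0,0],[0,0,0,0],[0,0,0,0]],
])

```text
clock: 6.1
eef_pos: [0.5418, 0.2081, 0.0748]
tool_rot: [0.802, 0.598, 0.008, 0.001]
ft_force: [0.1, -0.5, -0.0]
grip_width: 0.0001
```

```bash
python3 -c "
from h import *
plan(.547,-.128,.09,106.4,14)
c=cam('wrist');save(c['image'],'w4.png')
c=cam('scene');save(cv2.resize(c['image'][100:260,240:440],None,fx=4,fy=3.5),'s4.png')"
```

```text
t 6.1 pos [0.5418 0.2081 0.0748] yaw 73.4 tilt [ 0.013  0.008 -1.   ] q1,q6 [0.365 0.655] f [ 0.1 -0.5 -0. ] w 0.0001
total tool shift [-0.3204  0.1012 -0.0178] tool turn -33.0
[-0.0229, 0.0072, -0.0013] -2.36
[-0.0232, 0.0063, -0.0013] -2.36
[-0.0234, 0.0053, -0.0013] -2.36
[-0.0236, 0.0044, -0.0013] -2.36
[-0.0238, 0.0034, -0.0013] -2.36
[-0.0239, 0.0024, -0.0013] -2.36
[-0.024, 0.0014, -0.0013] -2.36
[-0.024, 0.0004, -0.0013] -2.36
[-0.024, -0.0006, -0.0013] -2.36
[-0.024, -0.0015, -0.0013] -2.36
[-0.0239, -0.0025, -0.0013] -2.36
[-0.0237, -0.0035, -0.0013] -2.36
[-0.0236, -0.0045, -0.0013] -2.36
[-0.0234, -0.0054, -0.0013] -2.36
```

View pics/w4.png

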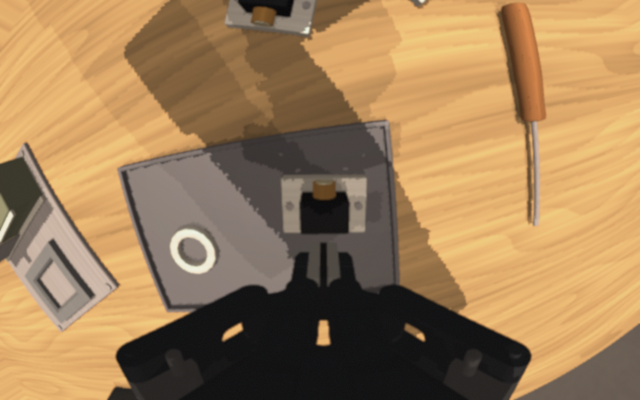

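View pics/s4.png

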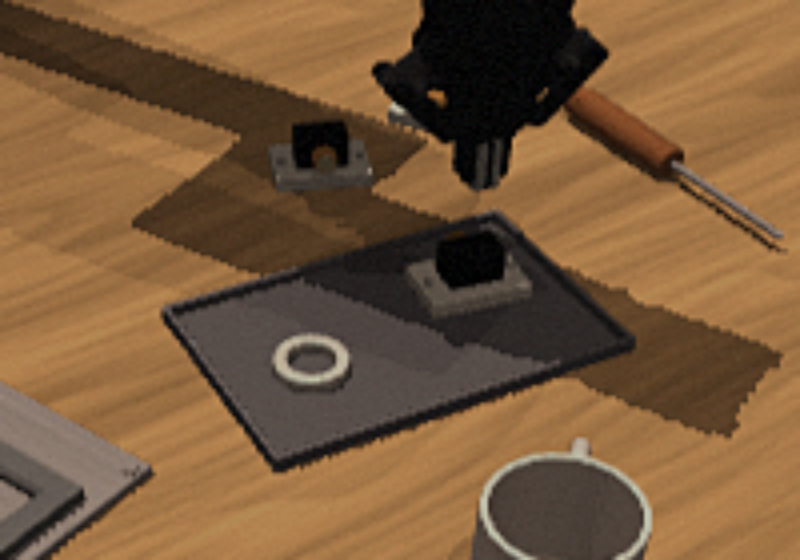

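The fingers closed to 0 and missed. Something in the frames disagrees, so I'll project the measured TCP and module into the views.

```bash
cat >> h.py <<'E'
def proj(c,p):
    K=c['camera_matrix'];R=Rot.from_quat(c['rotation']).as_matrix();q=R.T@(np.array(p)-np.array(c['eye']))
    return K[0,0]*q[0]/q[2]+K[0,2],K[1,1]*q[1]/q[2]+K[1,2]
def projw(c,p):
    K=c['camera_matrix'];R=Rot.from_quat(c['rotation']).as_matrix();q=R.T@(np.array(p)-np.array(c['eye']))
    th=np.arctan2(np.hypot(q[0],q[1]),q[2]);s=K[0,0]*th/np.hypot(q[0],q[1]);return s*q[0]+K[0,2],s*q[1]+K[1,2]
E
python3 - <<'E'
from h import *
o=bot.get_obs();p=o['eef_pos'];R=Rot.from_quat(o['tool_rot']).as_matrix();tip=p+R[:,2]*.011
mod=[.5405,.208,.042]
for n in('scene','top','wrist'):
    c=cam(n);f=projw if n=='wrist' else proj
    vis=np.ascontiguousarray(c['image'])
    for q,col in((tip,(255,0,0)),(p,(255,255,0)),(mod,(0,255,0))):
        u,v=f(c,q);print(n,round(u,1),round(v,1));cv2.circle(vis,(int(round(u)),int(round(v))),2,col,-1)
    if n=='scene': vis=cv2.resize(vis[100:260,240:440],None,fx=4,fy=3.5)
    if n=='top': vis=cv2.resize(vis[150:300,200:380],None,fx=4,fy=4)
    save(vis,'proj_'+n+'.png')
E
```

```text
scene 357.4 162.8
scene 357.8 159.1
scene 356.3 169.8
top 275.4 214.3
top 274.7 213.9
top 276.9 215.7
wrist 322.4 234.0
wrist 322.4 241.6
wrist 321.5 219.6
```

View pics/proj_scene.png

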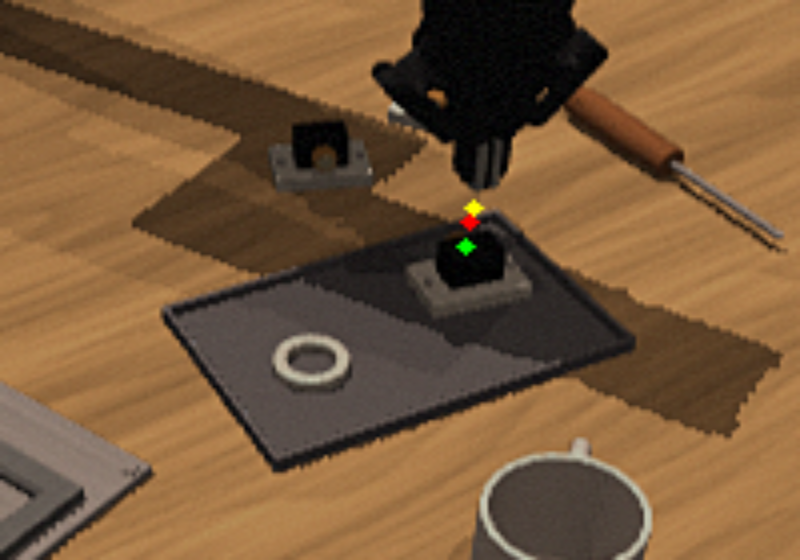

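View pics/proj_top.png

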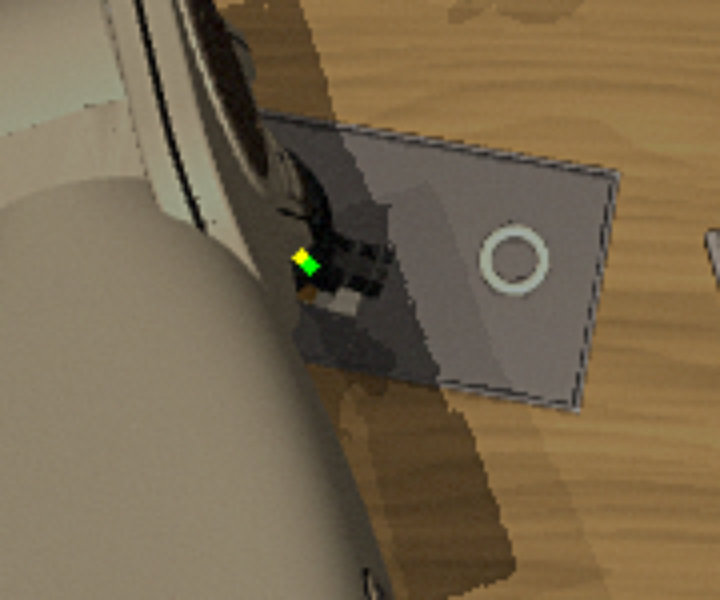

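View pics/proj_wrist.png

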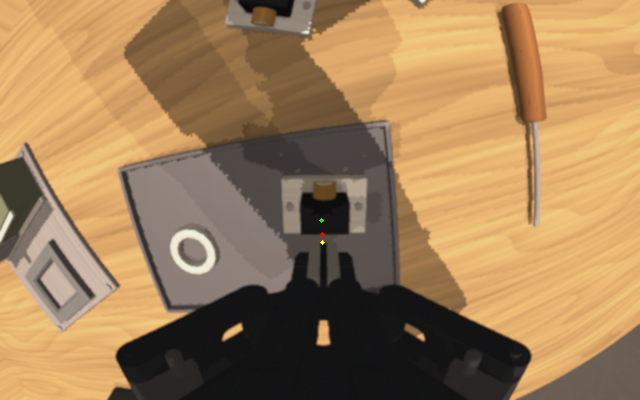

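Run:
```python
from h import *
o=bot.get_obs();p=o['eef_pos'];R=Rot.from_quat(o['tool_rot']).as_matrix()
c=cam('wrist');K=c['camera_matrix'];Rc=Rot.from_quat(c['rotation']).as_matrix()
def wp(u,v):
    x,y=(u-K[0,2])/K[0,0],(v-K[1,2])/K[1,1];th=np.hypot(x,y);z=c['range_z'][v,u]
    d=np.array([x/th*np.tan(th),y/th*np.tan(th),1])*z;return c['eye']+Rc@d
for u,v in((316,248),(330,248),(316,260),(303,260),(344,260),(325,222),(325,205),(290,205),(210,230)):
    w=wp(u,v);print((u,v),np.round(w,4),'tool',np.round(R.T@(w-p),4))
print('cam in tool',np.round(R.T@(c['eye']-p),4))
c=cam('top');print(np.round(cloud(c)[205:228:2,262:300:2,2]*1000).astype(int))
save(cv2.resize(c['image'][180:250,250:350],None,fx=8,fy=8,interpolation=cv2.INTER_NEAREST),'t5.png')
P=cloud(cam('scene'));print(np.round(P[150:158:2,354:366:2],3).tolist())
```

```text
(316, 248) [0.5297 0.2082 0.1057] tool [-0.0029 -0.0111 -0.0314]
(330, 248) [0.5314 0.2145 0.1061] tool [ 0.0037 -0.0113 -0.0318]
(316, 260) [0.5295 0.2084 0.1178] tool [-0.0026 -0.0112 -0.0436]
(303, 260) [0.5321 0.2012 0.1095] tool [-0.0089 -0.0067 -0.0353]
(344, 260) [0.5379 0.2194 0.1092] tool [ 0.0102 -0.0064 -0.0347]
(325, 222) [0.5433 0.2097 0.041 ] tool [0.0017 0.0009 0.0334]
(325, 205) [0.5317 0.2131 0.0409] tool [ 0.0017 -0.0112  0.0335]
(290, 205) [0.5321 0.186  0.0166] tool [-0.0244 -0.0034  0.0575]
(210, 230) [0.5377 0.1093 0.0025] tool [-0.0965  0.0238  0.0711]
cam in tool [ 0.0004 -0.0753 -0.1628]
[[536 521 506 489 436 424 412 400 336 261 235   2 916   2   2   2   3   5
    3]
 [916 527 511 496 478 429 415 404 338 258 234   4   1   4   0   3   2   1
    4]
 [544 530 514 500 483 421 414 407 266 253 230 211   1  -2   3   2   1   1
    3]
 [548 536 521 506 490 404 397 390 267 247 225 207 207 181 181 184 185 184
    4]
 [551 539 526 512 496 398 378 267 259 239 218 202 201 194 180 186 189 189
    1]
 [551 544 528 515 500 484 267 265 249 232 205 201 198 195 191 188 187 187
 
[... 343 characters left out ...]
 538 526 512 495  31  15  17  14  14  14  17   1   3   0   4
    3]
 [571 567 562 550 528 516 500   3   4   3  12  14  13  12   5   2   3   3
    1]]
[[[0.44, 0.289, 0.0], [0.546, 0.196, 0.108], [0.546, 0.202, 0.106], [0.552, 0.202, 0.109], [0.553, 0.207, 0.108], [0.555, 0.211, 0.107]], [[0.446, 0.284, -0.001], [0.452, 0.285, 0.003], [0.547, 0.201, 0.101], [0.553, 0.201, 0.105], [0.555, 0.206, 0.104], [0.552, 0.215, 0.098]], [[0.452, 0.279, -0.001], [0.456, 0.282, 0.0], [0.46, 0.286, 0.001], [0.465, 0.288, 0.004], [0.465, 0.295, 0.0], [0.469, 0.299, 0.001]], [[0.459, 0.273, 0.0], [0.46, 0.28, -0.003], [0.465, 0.282, -0.0], [0.469, 0.285, 0.001], [0.474, 0.287, 0.003], [0.476, 0.293, 0.002]]]
```

View pics/t5.png

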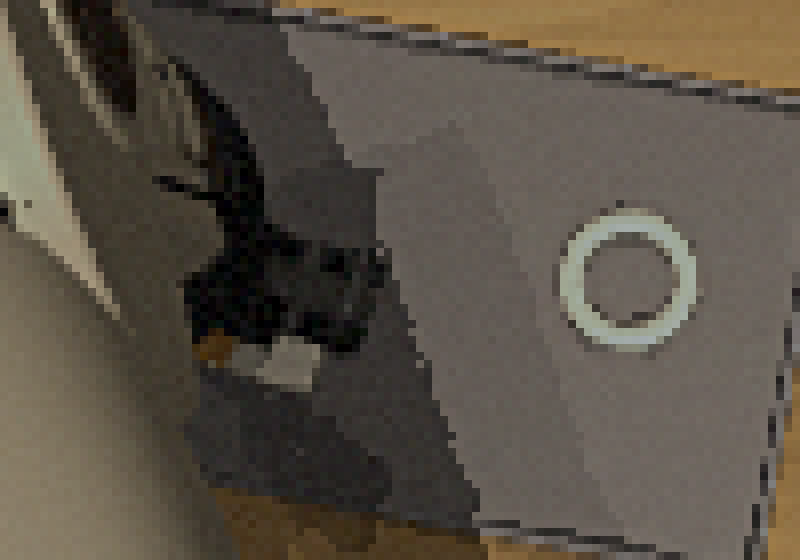

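The TCP's xy agrees, but the depth in both views puts the real closed fingertips well above where the stated tool frame says. I'll pin that height down.

Run:
```python
from h import *
o=bot.get_obs();p=o['eef_pos'];R=Rot.from_quat(o['tool_rot']).as_matrix();print(p,o['joint_pos'])
c=cam('scene');P=cloud(c)
m=(np.abs(P[:,:,0]-.545)<.03)&(np.abs(P[:,:,1]-.208)<.04)&(P[:,:,2]>.06)&(P[:,:,2]<.14)
v,u=np.nonzero(m)
for r in range(v.max()-8,v.max()+1):
    s=v==r
    if s.any():
        q=P[r,u[s]];print(r,u[s].min(),u[s].max(),np.round(np.median(q,0),4))
c=cam('wrist');K=c['camera_matrix'];Rc=Rot.from_quat(c['rotation']).as_matrix()
z=c['range_z']
for r in range(236,262,2): print(r,np.round(z[r,312:338:2],3))
g=cv2.resize(c['image'][225:275,290:360],None,fx=10,fy=10,interpolation=cv2.INTER_NEAREST);save(g,'w5.png')
```

```text
[0.54170053 0.20807862 0.07460907] [ 0.3651949   0.47533275 -0.01927486  1.06152528  0.0027679   0.65500763]
145 353 366 [0.5498 0.2008 0.1212]
146 353 366 [0.5497 0.2012 0.118 ]
147 353 366 [0.551  0.2004 0.1155]
148 354 366 [0.5506 0.2025 0.1136]
149 354 365 [0.5504 0.2015 0.1106]
150 355 364 [0.5522 0.2021 0.1086]
151 356 364 [0.5521 0.2019 0.1057]
152 357 364 [0.5524 0.2039 0.1025]
153 358 362 [0.5526 0.2037 0.1   ]
236 [0.255 0.255 0.255 0.253 0.254 0.255 0.255 0.256 0.256 0.256 0.254 0.255
 0.255]
238 [0.256 0.254 0.256 0.257 0.254 0.255 0.254 0.255 0.256 0.256 0.    0.255
 0.255]
240 [0.256 0.255 0.255 0.255 0.256 0.256 0.256 0.256 0.256 0.257 0.257 0.256
 0.256]
242 [0.151 0.151 0.15  0.151 0.152 0.151 0.151 0.15  0.151 0.151 0.151 0.152
 0.152]
244 [0.149 0.149 0.15  0.149 0.15  0.148 0.151 0.15  0.15  0.15  0.15  0.15
 0.149]
246 [0.147 0.147 0.147 0.146 0.147 0.147 0.146 0.147 0.147 0.147 0.147 0.147
 0.147]
248 [0.145 0.144 0.146 0.145 0.145 0.145 0.145 0.145 0.145 0.144 0.144 0.144
 0.145]
250 [0.143 0.143 0.143 0.144 0.144 0.144 0.143 0.143 0.144 0.143 0.142 0.144
 0.144]
252 [0.141 0.142 0.141 0.141 0.142 0.142 0.14  0.141 0.142 0.14  0.14  0.141
 0.141]
254 [0.139 0.138 0.139 0.139 0.139 0.14  0.138 0.139 0.139 0.139 0.139 0.138
 0.14 ]
256 [0.138 0.139 0.138 0.137 0.138 0.138 0.138 0.138 0.138 0.139 0.136 0.138
 0.139]
258 [0.134 0.136 0.136 0.135 0.135 0.136 0.135 0.135 0.135 0.135 0.136 0.136
 0.135]
260 [0.132 0.134 0.133 0.134 0.133 0.133 0.133 0.134 0.133 0.133 0.133 0.133
 0.133]
```

View pics/w5.png

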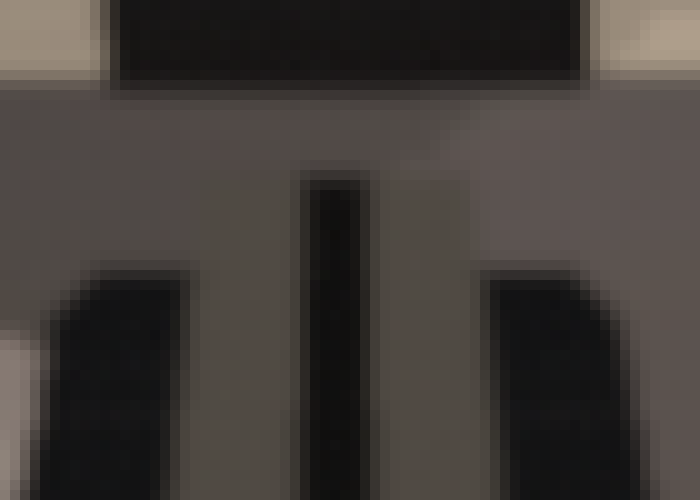

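Both views agree: shut fingertips are at z≈0.099 with the TCP reading 0.0747, so the tips are about 24 mm behind the reported TCP rather than 11 mm ahead. The earlier close happened above the housing. I'll trust the cameras, reopen, and measure the tips at the grasp opening.

Emit:
send_rows([
  [[0,0,0,0],[0,0,0,0],[0,0,0.01,0],[0,0,0.01,0],[0,0,0.008,0],[0,0,0,0],[0,0,0,0],[0,0,0,0]],
], hand=-0.3)

```text
clock: 7.4
eef_pos: [0.5412, 0.208, 0.0428]
tool_rot: [0.802, 0.598, 0.006, 0.0]
ft_force: [-0.4, 0.2, 0.1]
grip_width: 0.0559
```

```bash
cat >> h.py <<'E'
def wpt(c,u,v):
    K=c['camera_matrix'];Rc=Rot.from_quat(c['rotation']).as_matrix()
    x,y=(u-K[0,2])/K[0,0],(v-K[1,2])/K[1,1];th=np.hypot(x,y);z=c['range_z'][v,u]
    return c['eye']+Rc@(np.array([x/th*np.tan(th),y/th*np.tan(th),1])*z)
E
python3 - <<'E'
from h import *
plan(.5415,.208,0,73.3,1)
o=bot.get_obs();p=o['eef_pos'];R=Rot.from_quat(o['tool_rot']).as_matrix()
c=cam('wrist');save(c['image'],'w6.png')
for u in (240,252,260,262,266,268,379,382,390):
    for v in range(225,262,1):
        q=R.T@(wpt(c,u,v)-p)
        if q[2]<.0 and q[2]>-.2: print(u,v,np.round(q,4));break
for s in ((290,200),(330,205),(330,230)): print(s,np.round(wpt(c,*s),4),np.round(R.T@(wpt(c,*s)-p),4))
E
```

```text
t 7.4 pos [0.5412 0.208  0.0428] yaw 73.4 tilt [ 0.01   0.007 -1.   ] q1,q6 [0.365 0.655] f [-0.4  0.2  0.1] w 0.0559
total tool shift [-0.0003 -0.      0.0428] tool turn 0.1
[-0.0003, -0.0, 0.0428] 0.1
240 256 [-0.0396 -0.0069 -0.033 ]
252 247 [-0.0335 -0.0113 -0.0315]
260 245 [-0.0304 -0.0106 -0.0277]
262 245 [-0.029  -0.0114 -0.0293]
266 245 [-0.0272 -0.0111 -0.0287]
268 256 [-0.0275 -0.0029 -0.0245]
379 247 [ 0.028  -0.0089 -0.0262]
382 241 [ 0.0004 -0.0753 -0.1627]
390 245 [ 0.0331 -0.0107 -0.0281]
(290, 200) [0.5197 0.1928 0.0146] [-0.021  -0.0165  0.0279]
(330, 205) [0.5233 0.218  0.0362] [ 0.0044 -0.02    0.0066]
(330, 230) [0.5361 0.2141 0.0414] [ 0.0044 -0.0066  0.0014]
```

View pics/w6.png

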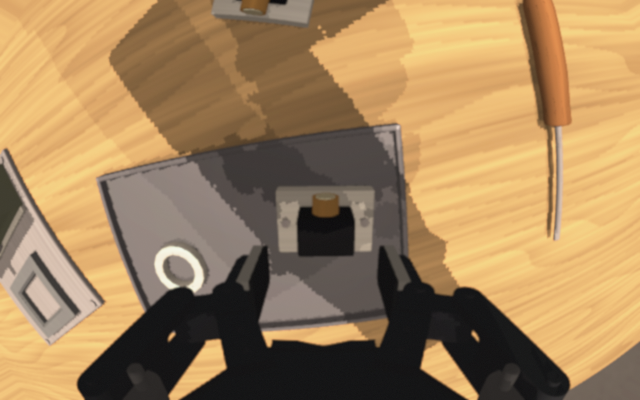

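Emit:
send_rows([
  [[0.001,0,0.01,0],[0.001,0,0.01,0],[0,0,0.01,0],[0,0,0.006,0],[0,0,0.004,0],[0,0,0,0],[0,0,0,0],[0,0,0,0]],
])

```text
clock: 8.25
eef_pos: [0.5425, 0.2105, -0.0007]
tool_rot: [0.802, 0.598, 0.006, 0.0]
ft_force: [-0.6, 0.1, 0.4]
grip_width: 0.0555
```

Run:
```python
from h import *
plan(.5415,.2085,-.007,73.3,1)
c=cam('wrist');save(c['image'],'w7.png')
c=cam('scene');save(cv2.resize(c['image'][120:200,310:410],None,fx=8,fy=7),'s7.png')
```

```text
t 8.25 pos [ 0.5425  0.2105 -0.0007] yaw 73.4 tilt [ 0.011  0.007 -1.   ] q1,q6 [0.369 0.658] f [-0.6  0.1  0.4] w 0.0555
total tool shift [-0.0023 -0.0004  0.0063] tool turn 0.1
[-0.0023, -0.0004, 0.0063] 0.1
```

View pics/w7.png

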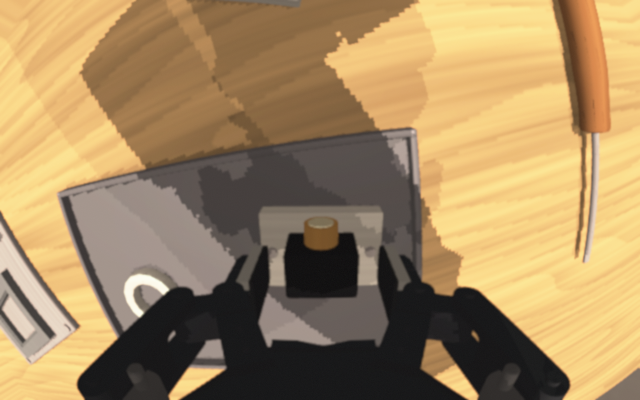

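View pics/s7.png

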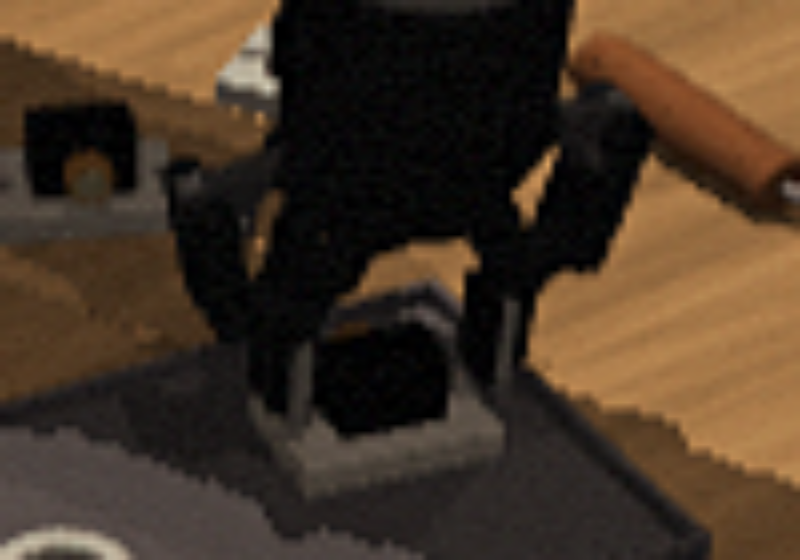

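The fingers now straddle the housing in both views, with tips just above the foot. I'll go 5 mm lower, then close.

Emit:
send_rows([
  [[-0.001,0,0.003,0],[0,0,0.003,0],[0,0,0,0],[0,0,0,0],[0,0,0,0],[0,0,0,0],[0,0,0,0],[0,0,0,0]],
])

```text
clock: 9.15
eef_pos: [0.5432, 0.2098, -0.006]
tool_rot: [0.802, 0.598, 0.008, 0.001]
ft_force: [-0.5, 0.1, -0.9]
grip_width: 0.0556
```

Emit:
send_rows([
  [[0,0,0,0],[0,0,0,0],[0,0,0,0],[0,0,0,0],[0,0,0,0],[0,0,0,0],[0,0,0,0],[0,0,0,0]],
], hand=1)

```text
clock: 9.95
eef_pos: [0.5436, 0.2098, -0.0054]
tool_rot: [0.802, 0.598, 0.008, 0.001]
ft_force: [-0.6, -0.1, 0.5]
grip_width: 0.0331
```

Gripped at 33 mm. Lifting.

Emit:
send_rows([
  [[0,0,-0.004,0],[0,0,-0.01,0],[0,0,-0.012,0],[0,0,-0.012,0],[0,0,-0.012,0],[0,0,-0.01,0],[0,0,0,0],[0,0,0,0]],
])

```text
clock: 10.75
eef_pos: [0.5433, 0.2096, 0.0615]
tool_rot: [0.802, 0.598, 0.009, 0.001]
ft_force: [-0.2, -0.5, -1.6]
grip_width: 0.0333
```

Run:
```python
from h import *
plan(.547,-.128,.06,106.5,14)
c=cam('wrist');save(c['image'],'w8.png')
c=cam('scene');save(cv2.resize(c['image'][100:200,300:420],None,fx=6,fy=6),'s8.png')
```

```text
t 10.75 pos [0.5433 0.2096 0.0615] yaw 73.4 tilt [ 0.016  0.009 -1.   ] q1,q6 [0.367 0.657] f [-0.2 -0.5 -1.6] w 0.0333
total tool shift [-0.3225  0.1    -0.0015] tool turn -33.1
[-0.023, 0.0071, -0.0001] -2.36
[-0.0233, 0.0062, -0.0001] -2.36
[-0.0235, 0.0052, -0.0001] -2.36
[-0.0237, 0.0042, -0.0001] -2.36
[-0.0239, 0.0033, -0.0001] -2.36
[-0.024, 0.0023, -0.0001] -2.36
[-0.0241, 0.0013, -0.0001] -2.36
[-0.0241, 0.0003, -0.0001] -2.36
[-0.0241, -0.0007, -0.0001] -2.36
[-0.0241, -0.0017, -0.0001] -2.36
[-0.024, -0.0027, -0.0001] -2.36
[-0.0238, -0.0037, -0.0001] -2.36
[-0.0237, -0.0047, -0.0001] -2.36
[-0.0235, -0.0056, -0.0001] -2.36
```

View pics/w8.png

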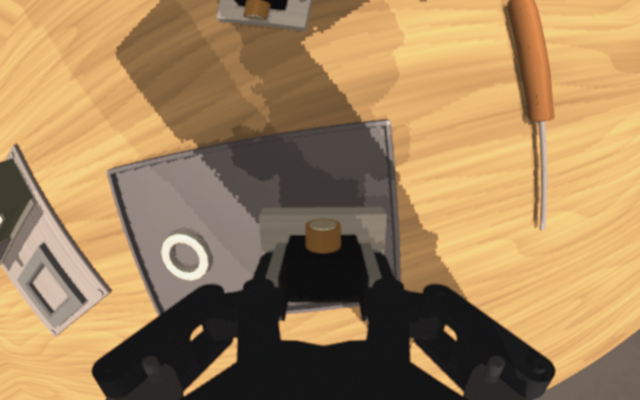

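The module is held and lifted off the tray, lens facing the camera at px (323,235). Carrying it to the jig, turning 33°.

Emit:
send_rows([
  [[-0.012,0.004,0,-1.5],[-0.023,0.007,0,-2.5],[-0.023,0.006,0,-2.5],[-0.024,0.005,0,-2.5],[-0.024,0.004,0,-2.5],[-0.024,0.003,0,-2.5],[-0.024,0.002,0,-2.5],[-0.024,0.001,0,-2.5]],
])

```text
clock: 11.65
eef_pos: [0.5464, 0.0249, 0.053]
tool_rot: [0.684, 0.729, 0.004, -0.001]
ft_force: [0.9, 0.2, 0.4]
grip_width: 0.0331
```

Run:
```python
from h import *
plan(.5494,-.1275,.06,106.4,8)
```

```text
t 11.65 pos [0.5464 0.0249 0.053 ] yaw 93.61 tilt [ 0.004  0.008 -1.   ] q1,q6 [ 0.041 -0.022] f [0.9 0.2 0.4] w 0.0331
total tool shift [-0.1522 -0.0066 -0.0082] tool turn -12.79
[-0.019, -0.0008, -0.001] -1.6
[-0.019, -0.0014, -0.001] -1.6
[-0.019, -0.0019, -0.001] -1.6
[-0.0189, -0.0024, -0.001] -1.6
[-0.0188, -0.0029, -0.001] -1.6
[-0.0187, -0.0035, -0.001] -1.6
[-0.0186, -0.004, -0.001] -1.6
[-0.0185, -0.0045, -0.001] -1.6
```

Emit:
send_rows([
  [[-0.022,-0.001,-0.001,-2],[-0.022,-0.001,-0.001,-2],[-0.022,-0.002,-0.001,-2],[-0.022,-0.003,-0.001,-2],[-0.022,-0.003,-0.001,-2],[-0.015,-0.003,-0.001,-1],[-0.008,-0.002,-0.001,0],[0,0,0,0]],
])

```text
clock: 12.45
eef_pos: [0.5472, -0.1174, 0.0524]
tool_rot: [0.61, 0.792, 0.001, -0.006]
ft_force: [0.4, 0.5, -1.2]
grip_width: 0.0329
```

Emit:
send_rows([
  [[0,0,0,0],[0,0,0,0],[0,0,0,0],[0,0,0,0],[0,0,0,0],[0,0,0,0],[0,0,0,0],[0,0,0,0]],
])

```text
clock: 13.25
eef_pos: [0.5466, -0.1134, 0.0517]
tool_rot: [0.608, 0.794, 0.001, -0.007]
ft_force: [0.4, -0.7, -1.9]
grip_width: 0.0333
```

Run:
```python
from h import *
plan(.5494,-.1275,.035,106.4,1)
c=cam('wrist');save(c['image'],'w9.png')
c=cam('top');save(cv2.resize(c['image'][170:300,360:500],None,fx=5,fy=4.5),'t9.png')
c=cam('scene');save(cv2.resize(c['image'][150:310,120:310],None,fx=4,fy=3.7),'s9.png')
```

```text
t 13.25 pos [ 0.5466 -0.1134  0.0517] yaw 105.04 tilt [-0.01   0.011 -1.   ] q1,q6 [-0.21  -0.472] f [ 0.4 -0.7 -1.9] w 0.0333
total tool shift [-0.0145 -0.0008  0.0165] tool turn -1.36
[-0.0145, -0.0008, 0.0165] -1.36
```

View pics/w9.png

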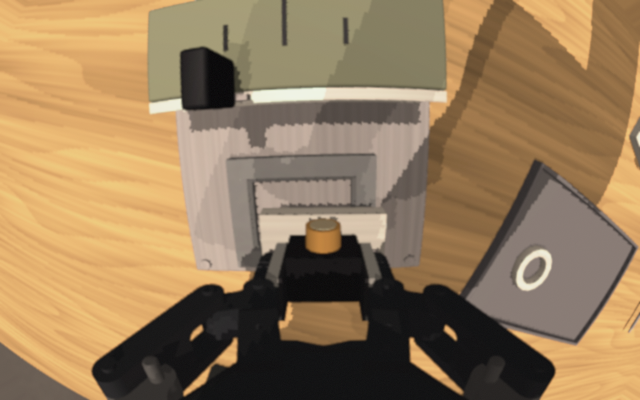

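View pics/s9.png

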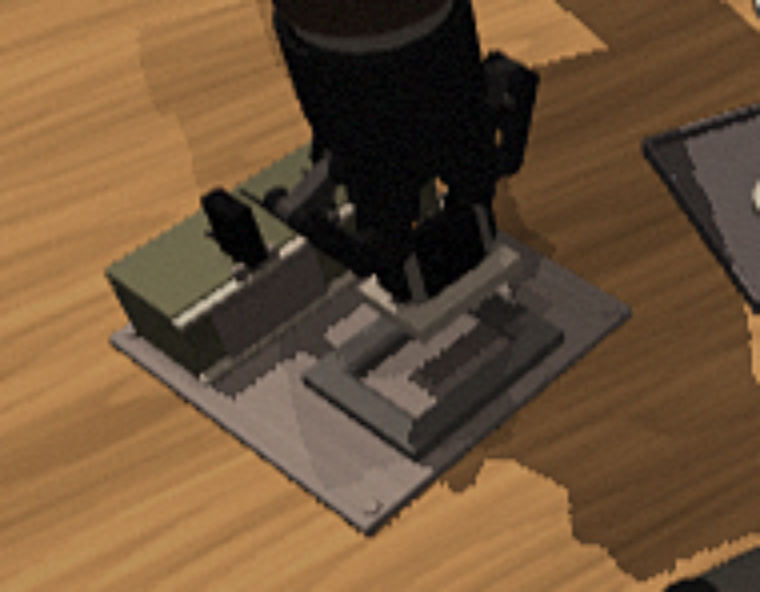

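View pics/t9.png

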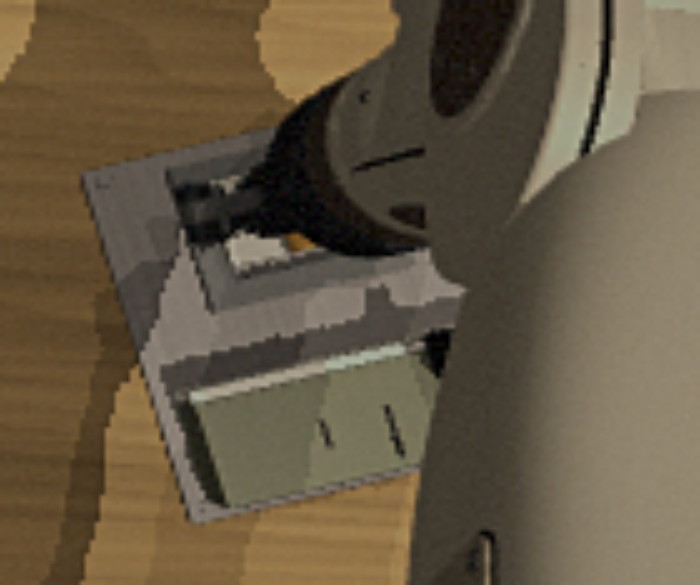

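The views agree with the numbers: the module is about 14 mm too far along +y and otherwise in line with the pocket. Correcting, then re-measuring from the wrist.

Emit:
send_rows([
  [[-0.006,0,0.003,-0.7],[-0.006,-0.001,0.005,-0.7],[-0.002,0,0.005,0],[0,0,0.003,0],[0,0,0,0],[0,0,0,0],[0,0,0,0],[0,0,0,0]],
])

```text
clock: 14.2
eef_pos: [0.549, -0.1289, 0.0334]
tool_rot: [0.598, 0.801, 0.001, -0.008]
ft_force: [0.7, -0.2, -1.9]
grip_width: 0.0332
```

Run:
```python
from h import *
plan(.5494,-.1275,.02,106.4,1)
o=bot.get_obs();p=o['eef_pos'];R=Rot.from_quat(o['tool_rot']).as_matrix()
c=cam('wrist');save(c['image'],'w10.png')
save(cv2.resize(c['image'][120:310,200:420],None,fx=3.6,fy=3),'w10c.png')
for s in ((323,225),(323,245),(280,215),(300,215),(370,215),(300,170),(323,160)): print(s,np.round(wpt(c,*s),4),np.round(R.T@(wpt(c,*s)-p),4))
c=cam('scene');save(cv2.resize(c['image'][150:310,120:310],None,fx=4,fy=3.7),'s10.png')
```

```text
t 14.2 pos [ 0.549  -0.1289  0.0334] yaw 106.5 tilt [-0.011  0.011 -1.   ] q1,q6 [-0.235 -0.523] f [ 0.7 -0.2 -1.9] w 0.0332
total tool shift [0.001  0.0009 0.0134] tool turn 0.1
[0.001, 0.0009, 0.0134] 0.1
(323, 225) [ 0.5263 -0.1358  0.0682] [ 0.0002 -0.0239 -0.0347]
(323, 245) [ 0.5324 -0.1341  0.0758] [ 0.0003 -0.0177 -0.0423]
(280, 215) [ 0.5326 -0.1558  0.0539] [-0.0209 -0.0235 -0.0206]
(300, 215) [ 0.5297 -0.1463  0.0541] [-0.011  -0.0236 -0.0207]
(370, 215) [ 0.5201 -0.1133  0.0543] [ 0.0234 -0.0234 -0.0205]
(300, 170) [ 0.5155 -0.1524  0.0184] [-0.0132 -0.0386  0.015 ]
(323, 160) [ 0.5077 -0.1405  0.008 ] [ 0.0002 -0.0427  0.0257]
```

View pics/w10c.png

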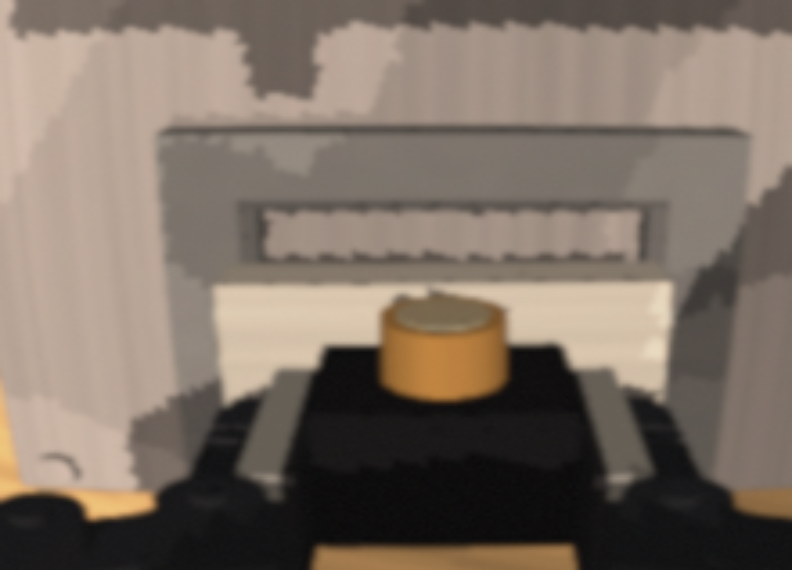

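View pics/s10.png

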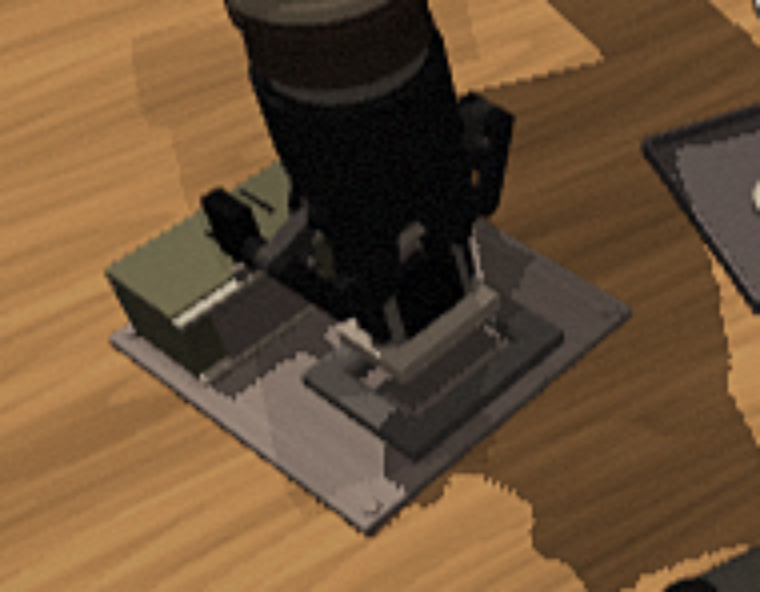

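```bash
cat >> h.py <<'E'
def wplane(c,u,v,z):
    K=c['camera_matrix'];Rc=Rot.from_quat(c['rotation']).as_matrix()
    x,y=(u-K[0,2])/K[0,0],(v-K[1,2])/K[1,1];th=np.hypot(x,y)
    d=Rc@np.array([x/th*np.sin(th),y/th*np.sin(th),np.cos(th)]);return c['eye']+d*(z-c['eye'][2])/d[2]
E
python3 - <<'E'
from h import *
o=bot.get_obs();p=o['eef_pos'];R=Rot.from_quat(o['tool_rot']).as_matrix()
c=cam('wrist');im=c['image']
print(im[155:170,300].tolist())
print(im[176:190,323].sum(1).tolist())
for nm,(u,v),z in(('blk L',(244.6,163.5),.018),('blk R',(407.6,163.5),.018),('blk mid',(323,163.5),.018),('rim far mid',(323,187.3),.018),('pocket rim L',(266,190),.018),('pocket rim R',(385.5,190),.018),('foot L',(259.2,214.3),.0549),('foot R',(386.7,214.3),.0549)):
    w=wplane(c,u,v,z);print(nm,np.round(w,4),np.round(R.T@(w-p),4))
E
```

```text
[[188, 168, 153], [187, 167, 153], [180, 161, 147], [168, 151, 138], [161, 145, 133], [153, 138, 126], [131, 118, 109], [97, 88, 82], [89, 83, 78], [108, 100, 93], [121, 112, 105], [127, 118, 110], [128, 119, 111], [127, 118, 110], [128, 119, 110]]
[346, 347, 348, 348, 348, 350, 349, 350, 344, 335, 302, 265, 264, 304]
blk L [ 0.5209 -0.1854  0.018 ] [-0.0464 -0.0429  0.0151]
blk R [ 0.4933 -0.0918  0.018 ] [ 0.0511 -0.0427  0.0164]
blk mid [ 0.5082 -0.1405  0.018 ] [ 0.0002 -0.0423  0.0157]
rim far mid [ 0.522  -0.1364  0.018 ] [ 0.0002 -0.0279  0.0156]
pocket rim L [ 0.5332 -0.1689  0.018 ] [-0.0341 -0.0264  0.0152]
pocket rim R [ 0.5129 -0.0996  0.018 ] [ 0.0382 -0.0262  0.0161]
foot L [ 0.5349 -0.1658  0.0549] [-0.0311 -0.0242 -0.0217]
foot R [ 0.5173 -0.1055  0.0549] [ 0.0317 -0.0239 -0.0209]
```

In the wrist view the pocket centre is at about tool x +2 mm, y -2 mm, and the module centre at x 0, y -2 mm. I'll shift +2 mm along x and descend slowly, watching force.

Emit:
send_rows([
  [[0.001,0,0.004,0],[0.001,0,0.006,0],[0,0,0.006,0],[0,0,0.002,0],[0,0,0,0],[0,0,0,0],[0,0,0,0],[0,0,0,0]],
])

```text
clock: 15.15
eef_pos: [0.548, -0.1263, 0.0136]
tool_rot: [0.598, 0.801, 0.001, -0.008]
ft_force: [0.3, 0.2, -1.5]
grip_width: 0.0334
```

Run:
```python
from h import *
plan(.5492,-.1275,.0,106.4,1)
c=cam('wrist');save(cv2.resize(c['image'][120:310,200:420],None,fx=3.6,fy=3),'w11c.png')
```

```text
t 15.15 pos [ 0.548  -0.1263  0.0136] yaw 106.52 tilt [-0.011  0.011 -1.   ] q1,q6 [-0.231 -0.52 ] f [ 0.3  0.2 -1.5] w 0.0334
total tool shift [-0.0017  0.0009  0.0136] tool turn 0.12
[-0.0017, 0.0009, 0.0136] 0.12
```

View pics/w11c.png

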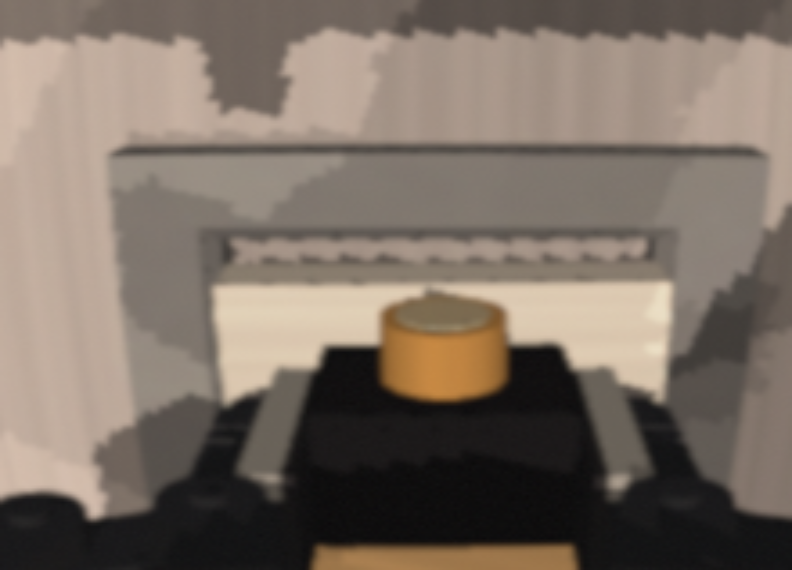

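Run:
```python
from h import *
o=bot.get_obs();p=o['eef_pos'];R=Rot.from_quat(o['tool_rot']).as_matrix()
c=cam('wrist')
for nm,(u,v),z in(('blk L',(231.1,170.2),.018),('blk R',(413.3,170.2),.018),('rim L',(255.6,197),.018),('rim R',(387.8,197),.018),('foot L',(259.2,214.3),.035),('foot R',(386.7,214.3),.035)):
    w=wplane(c,u,v,z);print(nm,np.round(w,4),np.round(R.T@(w-p),4))
print(np.round(R.T@(wpt(c,300,216)-p),4),wpt(c,300,216))
```

```text
blk L [ 0.5208 -0.1856  0.018 ] [-0.049  -0.0429 -0.0047]
blk R [ 0.4932 -0.0916  0.018 ] [ 0.049  -0.0427 -0.0034]
rim L [ 0.5316 -0.1691  0.018 ] [-0.0363 -0.0279 -0.0046]
rim R [ 0.5115 -0.1002  0.018 ] [ 0.0355 -0.0277 -0.0037]
foot L [ 0.534  -0.1633  0.035 ] [-0.0311 -0.0241 -0.0216]
foot R [ 0.5164 -0.1029  0.035 ] [ 0.0317 -0.0238 -0.0207]
[-0.0109 -0.0233 -0.0216] [ 0.52901941 -0.14369499  0.03526622]
```

Aligned within about 1 mm. Descending in.

Emit:
send_rows([
  [[0,0,0.003,0],[0,0,0.004,0],[0,0,0.003,0],[0,0,0.001,0],[0,0,0,0],[0,0,0,0],[0,0,0,0],[0,0,0,0]],
])

```text
clock: 16.05
eef_pos: [0.548, -0.1262, 0.0018]
tool_rot: [0.598, 0.801, 0.001, -0.008]
ft_force: [-0.5, -0.4, -0.1]
grip_width: 0.0332
```

Run:
```python
from h import *
plan(.548,-.1265,-.0015,106.4,1)
c=cam('wrist');save(cv2.resize(c['image'][120:310,200:420],None,fx=3.6,fy=3),'w12c.png')
```

```text
t 16.05 pos [ 0.548  -0.1262  0.0018] yaw 106.52 tilt [-0.011  0.011 -1.   ] q1,q6 [-0.231 -0.519] f [-0.5 -0.4 -0.1] w 0.0332
total tool shift [-0.0003 -0.0001  0.0033] tool turn 0.12
[-0.0003, -0.0001, 0.0033] 0.12
```

View pics/w12c.png

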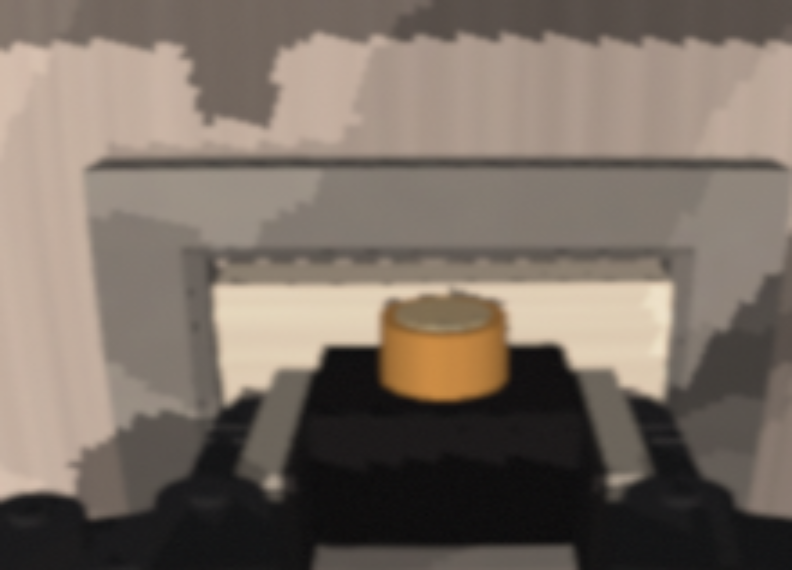

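The foot is within the rims on all sides and force is near zero. Taking the last millimetres until it touches.

Emit:
send_rows([
  [[0,0,0.002,0],[0,0,0.002,0],[0,0,0,0],[0,0,0,0],[0,0,0,0],[0,0,0,0],[0,0,0,0],[0,0,0,0]],
])

```text
clock: 16.9
eef_pos: [0.5485, -0.1264, -0.0011]
tool_rot: [0.598, 0.801, 0.001, -0.007]
ft_force: [-0.5, -0.9, 0.2]
grip_width: 0.0329
```

Emit:
send_rows([
  [[0,0,0.001,0],[0,0,0,0],[0,0,0,0],[0,0,0,0],[0,0,0,0],[0,0,0,0],[0,0,0,0],[0,0,0,0]],
])

```text
clock: 17.7
eef_pos: [0.5487, -0.1264, -0.0011]
tool_rot: [0.598, 0.801, 0.001, -0.006]
ft_force: [-0.5, 0.4, 0.4]
grip_width: 0.0328
```

Emit:
send_rows([
  [[0,0,0.002,0],[0,0,0.002,0],[0,0,0.002,0],[0,0,0,0],[0,0,0,0],[0,0,0,0],[0,0,0,0],[0,0,0,0]],
])

```text
clock: 18.5
eef_pos: [0.5488, -0.1264, -0.0012]
tool_rot: [0.598, 0.801, 0.002, -0.005]
ft_force: [-1.0, -0.1, 3.1]
grip_width: 0.0329
```

Run:
```python
from h import *
plan(.548,-.1265,-.0015,106.4,1)
c=cam('wrist');save(cv2.resize(c['image'][120:310,200:420],None,fx=3.6,fy=3),'w13c.png')
c=cam('scene');save(cv2.resize(c['image'][150:310,120:310],None,fx=4,fy=3.7),'s13.png')
```

```text
t 18.5 pos [ 0.5488 -0.1264 -0.0012] yaw 106.51 tilt [-0.006  0.009 -1.   ] q1,q6 [-0.231 -0.519] f [-1.  -0.1  3.1] w 0.0329
total tool shift [ 0.0002 -0.0008  0.0003] tool turn 0.11
[0.0002, -0.0008, 0.0003] 0.11
```

View pics/w13c.png

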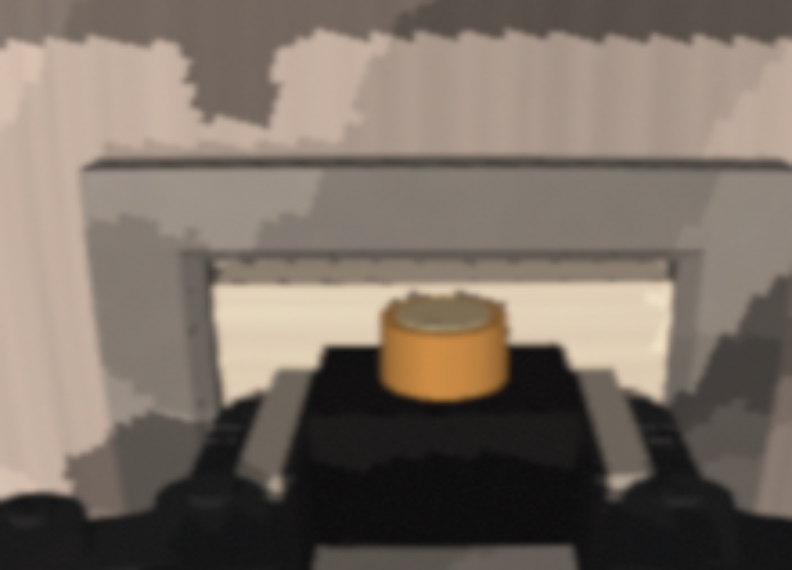

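View pics/s13.png

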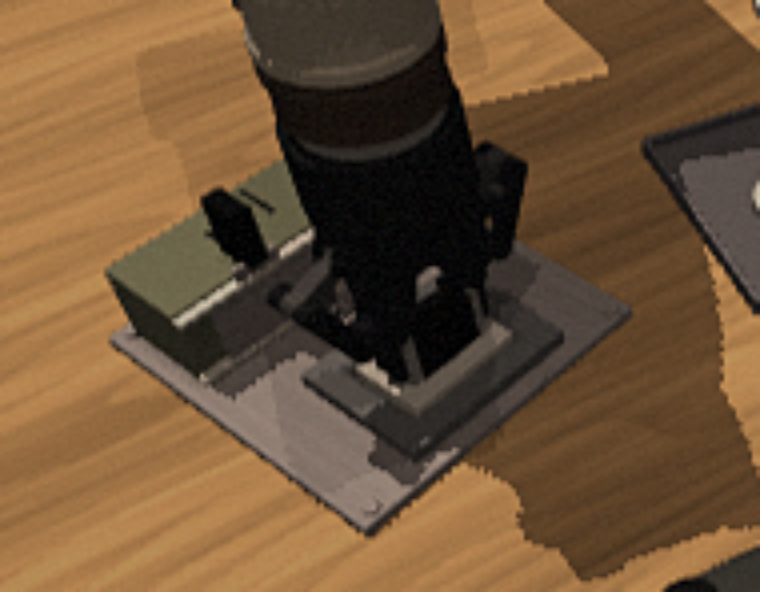

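The module is seated: the height is the predicted one, there is a 3 N reaction, and both views show the foot down inside the pocket. Releasing.

Emit:
send_rows([
  [[0,0,0,0],[0,0,0,0],[0,0,0,0],[0,0,0,0],[0,0,0,0],[0,0,0,0],[0,0,0,0],[0,0,0,0]],
], hand=-0.3)

```text
clock: 19.4
eef_pos: [0.5488, -0.1264, -0.002]
tool_rot: [0.598, 0.801, 0.002, -0.005]
ft_force: [-0.6, -0.2, 0.2]
grip_width: 0.0554
```

Emit:
send_rows([
  [[0,0,-0.01,0],[0,0,-0.015,0],[0,0,-0.02,0],[0,0,-0.025,0],[0,0,-0.025,0],[0,0,-0.02,0],[0,0,-0.01,0],[0,0,0,0]],
])

```text
clock: 20.2
eef_pos: [0.5495, -0.1276, 0.1318]
tool_rot: [0.598, 0.801, 0.002, -0.005]
ft_force: [-1.6, -0.2, -0.7]
grip_width: 0.0555
```

Run:
```python
from h import *
c=cam('wrist');save(c['image'],'w14.png')
c=cam('scene');save(cv2.resize(c['image'][150:310,120:310],None,fx=4,fy=3.7),'s14.png')
plan(.4748,-.183,.12,106.4,6)
```

```text
t 20.3 pos [ 0.5483 -0.1273  0.1298] yaw 106.51 tilt [-0.009  0.01  -1.   ] q1,q6 [-0.233 -0.521] f [ 0.5  0.3 -0.5] w 0.0559
total tool shift [-0.0326 -0.0862  0.0099] tool turn 0.11
[-0.0054, -0.0144, 0.0016] 0.02
[-0.0054, -0.0144, 0.0016] 0.02
[-0.0054, -0.0144, 0.0016] 0.02
[-0.0054, -0.0144, 0.0016] 0.02
[-0.0055, -0.0144, 0.0016] 0.02
[-0.0055, -0.0144, 0.0016] 0.02
```

View pics/w14.png

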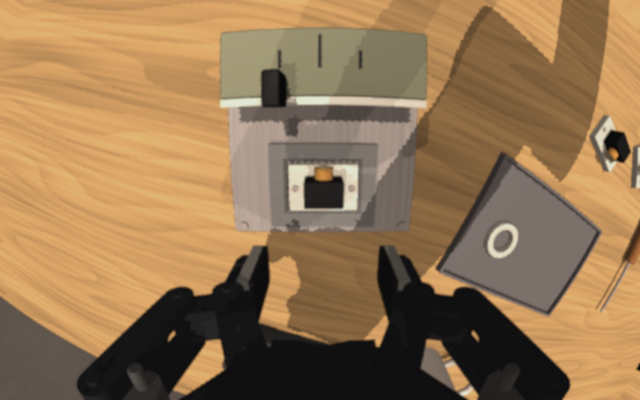

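View pics/s14.png

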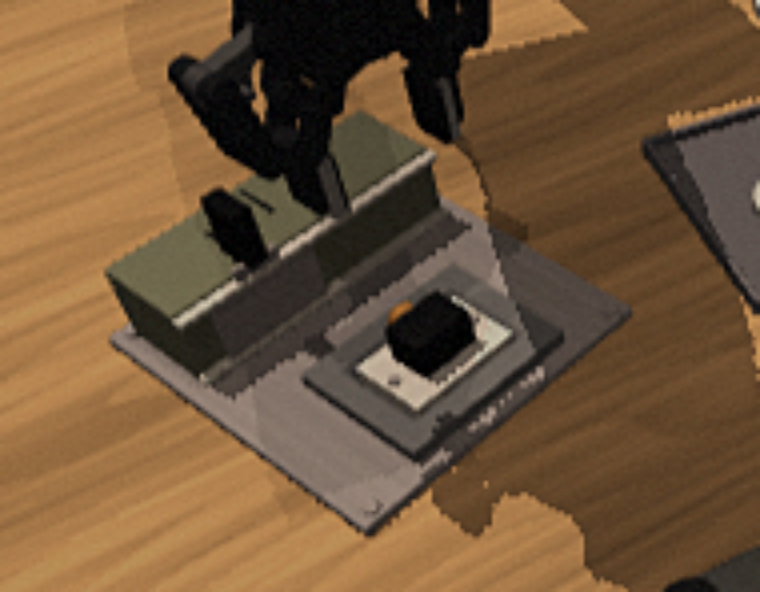

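Both views show the module seated flat, lens at px (323,174) facing the lamp house, and the shutter still shut. Now moving over the shutter grip; the top camera and the seated module both give about (0.4747, -0.183).

Emit:
send_rows([
  [[-0.005,-0.012,0,0],[-0.006,-0.015,0,0],[-0.006,-0.016,0,0],[-0.006,-0.016,0,0],[-0.004,-0.012,0,0],[-0.002,-0.006,0,0],[0,0,0,0],[0,0,0,0]],
])

```text
clock: 21.1
eef_pos: [0.47, -0.1805, 0.1228]
tool_rot: [0.599, 0.8, -0.002, -0.014]
ft_force: [0.5, 0.6, -0.6]
grip_width: 0.0555
```

Run:
```python
from h import *
c=cam('wrist');save(c['image'],'w15.png')
plan(.4747,-.183,.051,106.4,1)
```

```text
t 21.15 pos [ 0.4702 -0.1804  0.1228] yaw 106.37 tilt [-0.024  0.014 -1.   ] q1,q6 [-0.369 -0.655] f [-1.1  0.5 -1.1] w 0.0556
total tool shift [-0.0052  0.005   0.0716] tool turn -0.03
[-0.0052, 0.005, 0.0716] -0.03
```

View pics/w15.png

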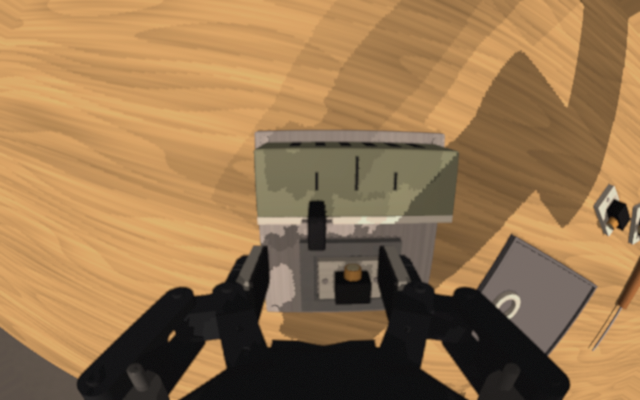

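The grip at px (317,225) lies between the open fingers and lines up with the short shut mark. Descending around it.

Emit:
send_rows([
  [[-0.003,0.003,0.005,0],[-0.002,0.002,0.01,0],[0,0,0.012,0],[0,0,0.01,0],[0,0,0.005,0],[0,0,0,0],[0,0,0,0],[0,0,0,0]],
])

```text
clock: 21.95
eef_pos: [0.4785, -0.182, 0.0761]
tool_rot: [0.597, 0.802, -0.001, -0.014]
ft_force: [1.1, 0.2, 0.0]
grip_width: 0.0555
```

Run:
```python
from h import *
c=cam('wrist');save(c['image'],'w16.png')
plan(.4747,-.183,.051,106.4,1)
```

```text
t 22.0 pos [ 0.4786 -0.182   0.0762] yaw 106.61 tilt [-0.024  0.014 -1.   ] q1,q6 [-0.366 -0.656] f [0.1 0.1 0.5] w 0.0554
total tool shift [-0.0004 -0.0035  0.0253] tool turn 0.21
[-0.0004, -0.0035, 0.0253] 0.21
```

View pics/w16.png

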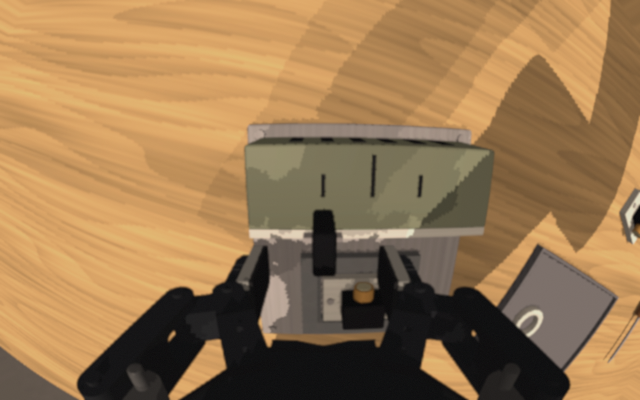

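Emit:
send_rows([
  [[0,-0.002,0.006,0],[0,-0.001,0.007,0],[0,0,0.007,0],[0,0,0.003,0],[0,0,0,0],[0,0,0,0],[0,0,0,0],[0,0,0,0]],
])

```text
clock: 22.8
eef_pos: [0.4753, -0.183, 0.0521]
tool_rot: [0.598, 0.802, -0.001, -0.013]
ft_force: [-0.1, 0.8, 0.4]
grip_width: 0.0554
```

Run:
```python
from h import *
c=cam('wrist');save(c['image'],'w17.png')
c=cam('scene');save(cv2.resize(c['image'][130:290,120:310],None,fx=4,fy=3.7),'s17.png')
plan(.4747,-.183,.051,106.4,1)
```

```text
t 22.9 pos [ 0.4754 -0.183   0.0521] yaw 106.59 tilt [-0.022  0.013 -1.   ] q1,q6 [-0.37 -0.66] f [-0.2 -0.6  0.5] w 0.0555
total tool shift [ 0.0001 -0.0007  0.0012] tool turn 0.19
[0.0001, -0.0007, 0.0012] 0.19
```

View pics/w17.png

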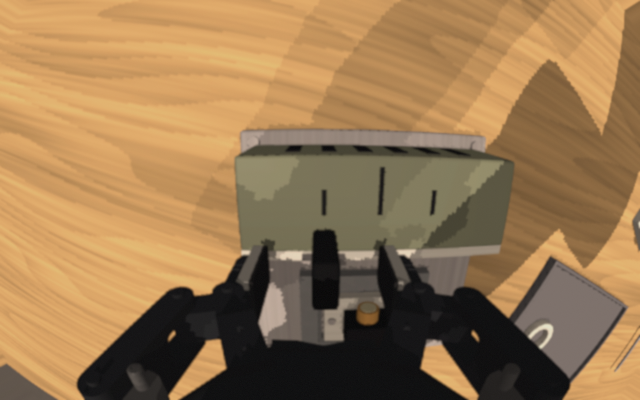

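View pics/s17.png

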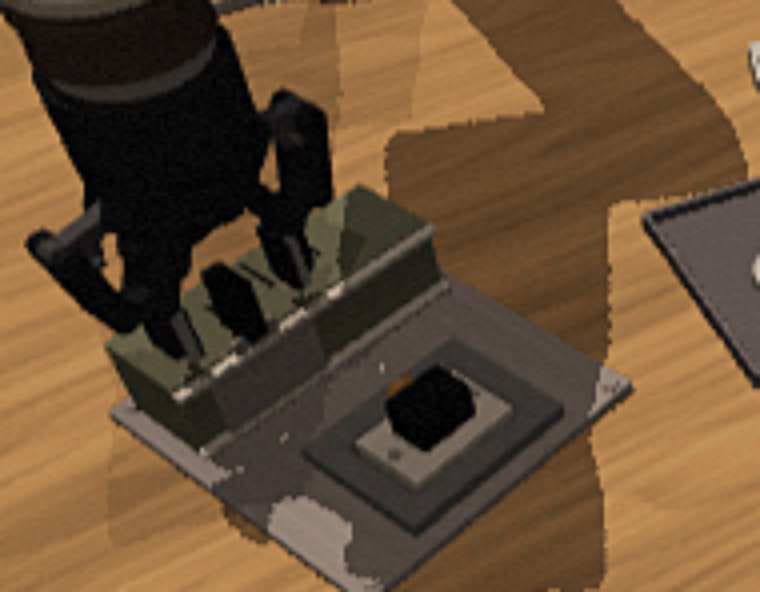

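The grip is centred between the pads at px (325,268). Closing on it.

Emit:
send_rows([
  [[0,0,0,0],[0,0,0,0],[0,0,0,0],[0,0,0,0],[0,0,0,0],[0,0,0,0],[0,0,0,0],[0,0,0,0]],
], hand=1)

```text
clock: 23.7
eef_pos: [0.4755, -0.1824, 0.0527]
tool_rot: [0.597, 0.802, -0.001, -0.012]
ft_force: [-1.7, 3.0, 0.1]
grip_width: 0.0111
```

Run:
```python
from h import *
plan(.4747,-.183,.051,106.4,1)
```

```text
t 23.7 pos [ 0.4755 -0.1824  0.0527] yaw 106.61 tilt [-0.021  0.013 -1.   ] q1,q6 [-0.369 -0.659] f [-1.7  3.   0.1] w 0.0111
total tool shift [-0.0004 -0.0009  0.0017] tool turn 0.21
[-0.0004, -0.0009, 0.0017] 0.21
```

Held at 11 mm. Now 30 mm along tool +x, which is the jig's +y.

Emit:
send_rows([
  [[0.004,0,0,0],[0.005,0,0,0],[0.005,0,0,0],[0.005,0,0,0],[0.005,0,0,0],[0.003,0,0,0],[0,0,0,0],[0,0,0,0]],
])

```text
clock: 24.5
eef_pos: [0.4701, -0.1638, 0.0527]
tool_rot: [0.599, 0.8, -0.007, -0.005]
ft_force: [1.3, -5.7, -2.9]
grip_width: 0.0114
```

Run:
```python
from h import *
plan(.467,-.1536,.0527,106.6,1)
```

```text
t 24.5 pos [ 0.4701 -0.1638  0.0527] yaw 106.34 tilt [-0.016 -0.005 -1.   ] q1,q6 [-0.329 -0.614] f [ 1.3 -5.7 -2.9] w 0.0114
total tool shift [ 0.0107 -0.0001 -0.    ] tool turn -0.26
[0.0107, -0.0001, -0.0] -0.26
```

Emit:
send_rows([
  [[0.003,0,0,0],[0.004,0,0,0],[0.004,0,0,0],[0.003,0,0,0],[0,0,0,0],[0,0,0,0],[0,0,0,0],[0,0,0,0]],
])

```text
clock: 25.3
eef_pos: [0.468, -0.1564, 0.0528]
tool_rot: [0.601, 0.799, -0.009, -0.0]
ft_force: [2.1, -8.3, -3.5]
grip_width: 0.0112
```

Run:
```python
from h import *
plan(.467,-.1536,.0527,106.6,1)
```

```text
t 25.3 pos [ 0.468  -0.1564  0.0528] yaw 106.17 tilt [-0.012 -0.015 -1.   ] q1,q6 [-0.311 -0.593] f [ 2.1 -8.3 -3.5] w 0.0112
total tool shift [ 0.003  -0.0002  0.    ] tool turn -0.43
[0.003, -0.0002, 0.0] -0.43
```

Travel is about 28 mm by pose and force. 2 mm more, then check against the mark.

Emit:
send_rows([
  [[0.002,0,0,0],[0.002,0,0,0],[0,0,0,0],[0,0,0,0],[0,0,0,0],[0,0,0,0],[0,0,0,0],[0,0,0,0]],
])

```text
clock: 26.1
eef_pos: [0.4681, -0.1566, 0.0528]
tool_rot: [0.601, 0.799, -0.009, 0.002]
ft_force: [2.4, -7.8, -2.1]
grip_width: 0.0111
```

Run:
```python
from h import *
plan(.467,-.1536,.0527,106.6,1)
c=cam('wrist');save(cv2.resize(c['image'][120:340,200:440],None,fx=3.2,fy=2.7),'w18.png')
c=cam('scene');save(cv2.resize(c['image'][130:290,120:310],None,fx=4,fy=3.7),'s18.png')
```

```text
t 26.1 pos [ 0.4681 -0.1566  0.0528] yaw 106.11 tilt [-0.009 -0.017 -1.   ] q1,q6 [-0.31  -0.591] f [ 2.4 -7.8 -2.1] w 0.0111
total tool shift [ 0.0032 -0.0002  0.    ] tool turn -0.49
[0.0032, -0.0002, 0.0] -0.49
```

View pics/w18.png

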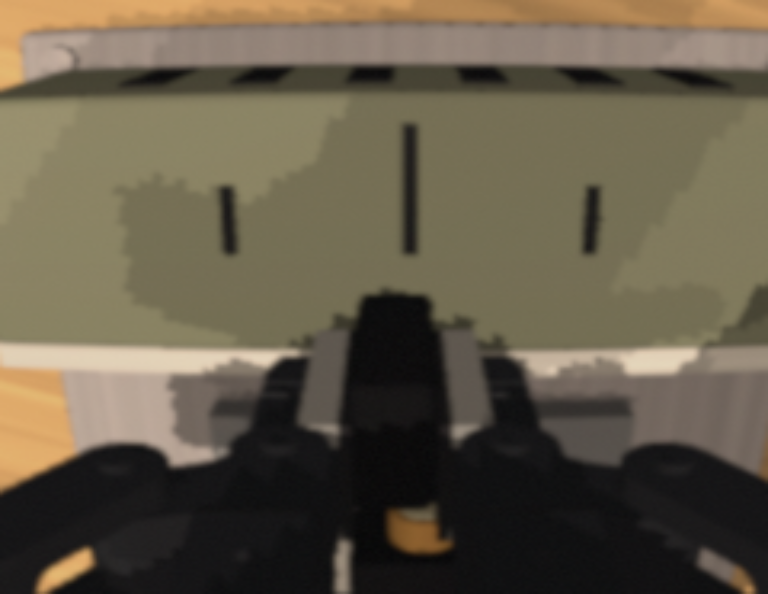

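View pics/s18.png

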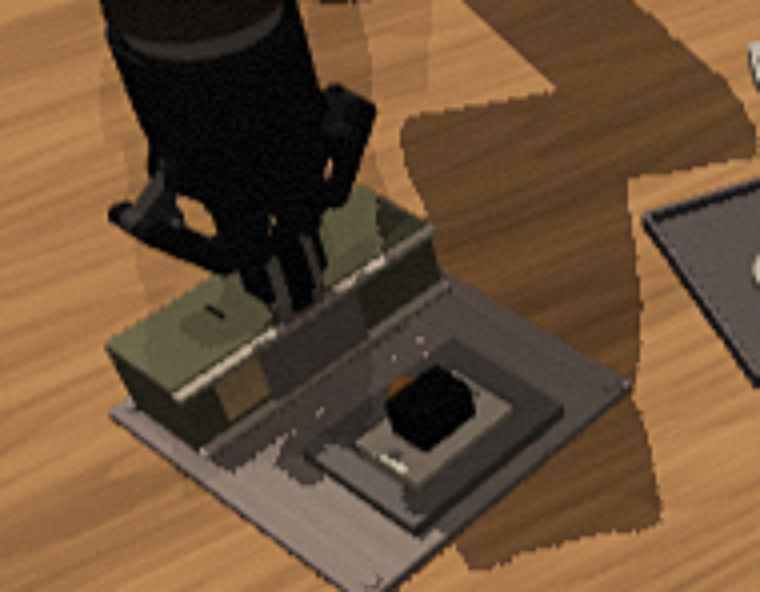

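The grip (bottom end at crop px 396) is about 2 mm short of the long mark (409; marks are about 6 px/mm apart), so travel is about 28 mm. That's inside the band, but zero rows creep back, so I'll push on gently and finish with small pushing rows.

Emit:
send_rows([
  [[0.003,0,0,0],[0.003,0,0,0],[0.003,0,0,0],[0.002,0,0,0],[0.001,0,0,0],[0.001,0,0,0],[0.001,0,0,0],[0.001,0,0,0]],
])

```text
clock: 27.0
eef_pos: [0.466, -0.1488, 0.0528]
tool_rot: [0.602, 0.798, -0.011, 0.006]
ft_force: [2.9, -10.6, -1.9]
grip_width: 0.011
```

Run:
```python
from h import *
plan(.467,-.1536,.0527,106.6,1)
for i in range(6):
    cam('top');o=bot.get_obs();print(o['clock'],np.round(o['eef_pos'],4),np.round(o['ft_force'],1))
c=cam('wrist');save(cv2.resize(c['image'][120:340,200:440],None,fx=3.2,fy=2.7),'w19.png')
```

```text
t 27.0 pos [ 0.466  -0.1488  0.0528] yaw 105.95 tilt [-0.004 -0.025 -1.   ] q1,q6 [-0.292 -0.571] f [  2.9 -10.6  -1.9] w 0.011
total tool shift [-0.0049 -0.0003  0.0002] tool turn -0.65
[-0.0049, -0.0003, 0.0002] -0.65
27.05 [ 0.466  -0.1488  0.0527] [  2.4 -10.4  -2.4]
27.1 [ 0.466  -0.1488  0.0527] [  2.6 -10.4  -3.2]
27.15 [ 0.466  -0.1488  0.0527] [  3.3 -10.   -3.8]
27.2 [ 0.466  -0.1488  0.0527] [  2.3 -10.5  -2.3]
27.25 [ 0.466  -0.1488  0.0527] [  2.9 -10.   -4. ]
27.3 [ 0.466  -0.1488  0.0527] [ 3.2 -9.8 -3.6]
```

View pics/w19.png

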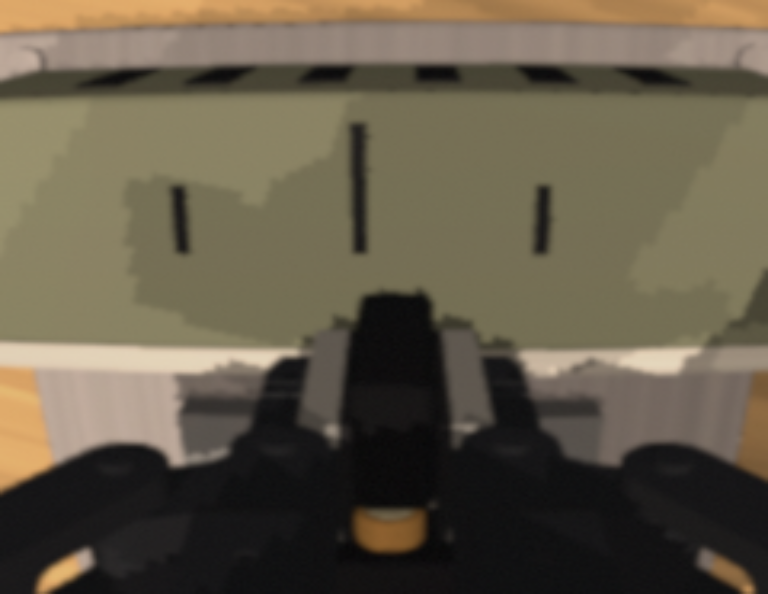

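Overshot: the mark is at px 360 and the grip at 395, so about 6 mm past (≈36 mm). Holding is stable there, so I'll come back about 6 mm.

Emit:
send_rows([
  [[-0.002,0,0,0],[-0.002,0,0,0],[-0.001,0,0,0],[0,0,0,0],[0,0,0,0],[0,0,0,0],[0,0,0,0],[0,0,0,0]],
])

```text
clock: 28.15
eef_pos: [0.4683, -0.1563, 0.0527]
tool_rot: [0.602, 0.798, -0.01, 0.006]
ft_force: [3.2, -8.4, -1.7]
grip_width: 0.0112
```

Run:
```python
from h import *
plan(.467,-.1536,.0527,106.6,1)
for i in range(4):
    cam('top');o=bot.get_obs();print(o['clock'],np.round(o['eef_pos'],4),np.round(o['ft_force'],1))
c=cam('wrist');save(cv2.resize(c['image'][120:340,200:440],None,fx=3.2,fy=2.7),'w20.png')
```

```text
t 28.15 pos [ 0.4683 -0.1563  0.0527] yaw 105.96 tilt [-0.002 -0.022 -1.   ] q1,q6 [-0.308 -0.586] f [ 3.2 -8.4 -1.7] w 0.0112
total tool shift [ 0.0029 -0.0005 -0.0001] tool turn -0.64
[0.0029, -0.0005, -0.0001] -0.64
28.2 [ 0.4682 -0.1563  0.0527] [ 2.3 -8.  -2.1]
28.25 [ 0.4683 -0.1563  0.0527] [ 2.5 -8.1 -2.4]
28.3 [ 0.4682 -0.1563  0.0527] [ 2.2 -7.8 -2.5]
28.35 [ 0.4683 -0.1563  0.0527] [ 2.3 -6.9 -2. ]
```

View pics/w20.png

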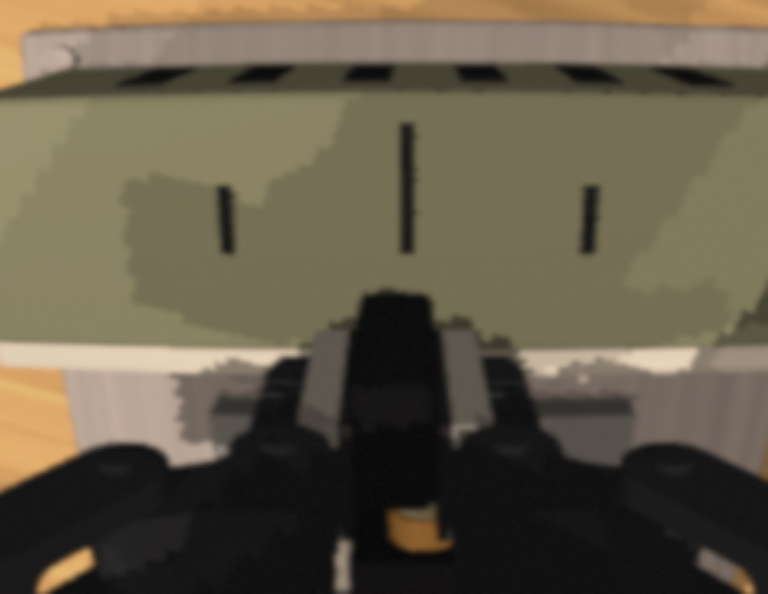

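Emit:
send_rows([
  [[0.002,0,0,0],[0.002,0,0,0],[0.001,0,0,0],[0.0005,0,0,0],[0.0005,0,0,0],[0.0005,0,0,0],[0.0005,0,0,0],[0.0005,0,0,0]],
])

```text
clock: 29.2
eef_pos: [0.4674, -0.153, 0.0528]
tool_rot: [0.602, 0.798, -0.01, 0.007]
ft_force: [3.5, -8.5, -3.3]
grip_width: 0.0113
```

Run:
```python
from h import *
plan(.467,-.1536,.0527,106.6,1)
for i in range(4):
    cam('top');o=bot.get_obs();print(o['clock'],np.round(o['eef_pos'],4),np.round(o['ft_force'],1))
c=cam('wrist');save(cv2.resize(c['image'][120:340,200:440],None,fx=3.2,fy=2.7),'w21.png')
c=cam('scene');save(cv2.resize(c['image'][130:290,120:310],None,fx=4,fy=3.7),'s21.png')
```

```text
t 29.2 pos [ 0.4674 -0.153   0.0528] yaw 105.96 tilt [ 0.    -0.024 -1.   ] q1,q6 [-0.301 -0.58 ] f [ 3.5 -8.5 -3.3] w 0.0113
total tool shift [-0.0004 -0.0005  0.0001] tool turn -0.64
[-0.0004, -0.0005, 0.0001] -0.64
29.25 [ 0.4673 -0.153   0.0527] [ 3.  -9.4 -3. ]
29.3 [ 0.4674 -0.153   0.0527] [ 2.9 -9.5 -2.6]
29.35 [ 0.4674 -0.153   0.0527] [ 2.3 -8.4 -2.8]
29.4 [ 0.4673 -0.153   0.0527] [ 3.1 -9.3 -2.3]
```

View pics/w21.png

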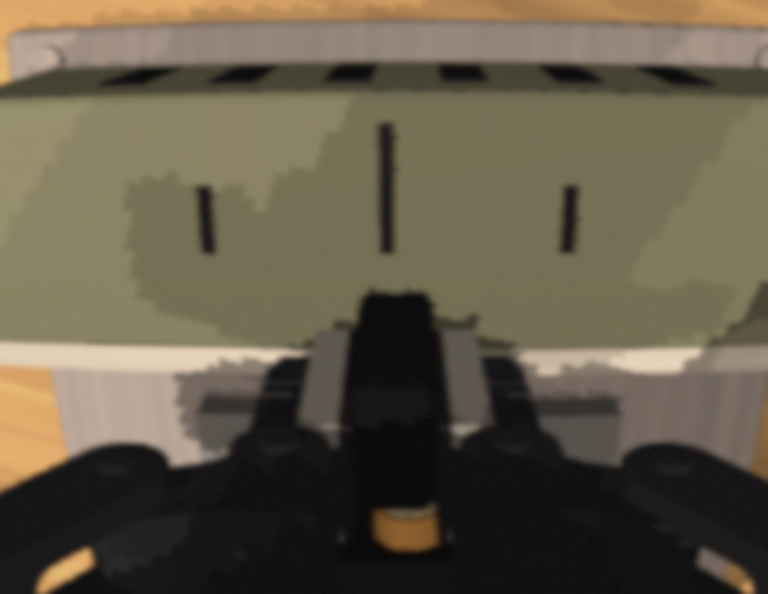

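View pics/s21.png

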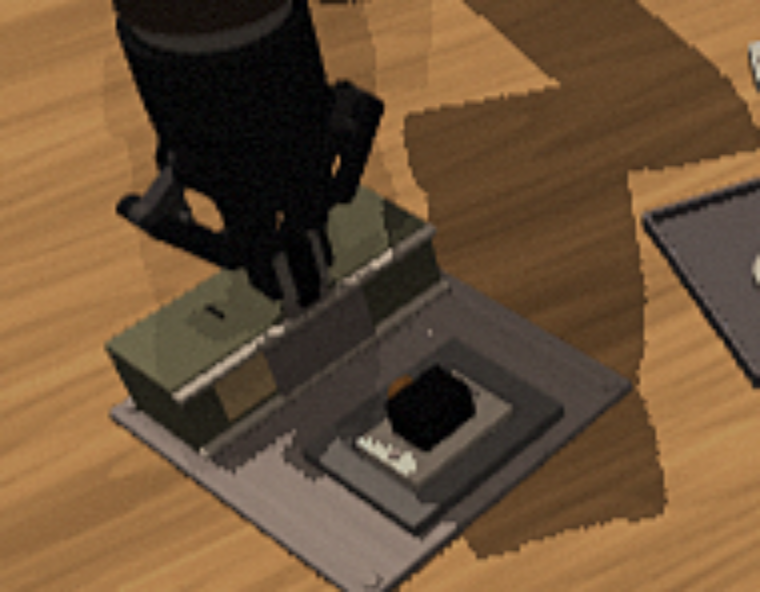

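The grip is within about 1.5 mm of the long mark (crop px 395 vs 387), so travel is about 31 mm. The pose is steady, the spring load is about 9.5 N, and the module is still flat in the pocket. Handing in.

```bash
python3 -c "
from h import *
print(order.job_done());o=bot.get_obs();print(o['clock'],o['eef_pos'],o['ft_force'])"
```

```text
the job is handed in; nothing more can be done
None
the job is handed in; nothing more can be done
```

The sensor module is seated in the jig pocket and released, with its lens towards the lamp house. The gripper is holding the shutter at about half travel. I handed the job in at about 29.5 s; it reports no verdict.

**Module:** I took the farthest of the three look-alikes, the one in the tray. When it seated, the height matched the prediction and there was a 3 N reaction. The last wide view showed it still flat in the pocket.

**Shutter:** The wrist view, tool pose and wrist force put the shutter at about 31 mm. The grip is within 1.5 mm of the long mark. The pose stayed still over 0.2 s of readings, with about 9.5 N at the wrist.

**What disagreed or went wrong:**
- **Fingertip height:** The first grasp closed on air. Both cameras put the fingertips about 24 mm behind the reported TCP, not 11 mm ahead as stated. I used the camera value from then on.
- **Shutter overshoot:** I briefly pushed it to about 36 mm before bringing it back.
- **Tool tilt:** The tool ended about 0.025 rad off vertical.

I did not separately re-measure the bystanders at the end. The moves stayed clear of them, and the ring and tray looked in place in the later views.

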